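# Load the vacuum fixture with gearheads

## Robot

A 7-joint arm with a two-finger parallel gripper is mounted at the origin on the work surface; the furniture and walls round the work are solid. World frame = base frame: x ahead of the robot, y to its left, z up, the work surface at z = 0. Lengths are in m, angles in rad, forces in N, time in s.
With the tool pointing down it reaches from about 0.4 to 0.85 m from the base axis. Payload 6.9 kg.
Tool frame: the origin (TCP) lies midway between the tips of the shut fingers; the grasp point (between the pads) lies behind it (ctrl.pinch_z is the z of the grasp point in the tool frame, in m); z points along the fingers, y is the direction in which the jaws open and shut (so a half turn about z gives the same grasp; the last joint's range is limited). The gripper opens to 85 mm and grips with 20 to 120 N. Pads are 22 mm wide; open, the fingers measure 114 mm over their backs; the gripper's body (76 mm by 85 mm) begins 54 mm behind the grasp point. The pads swing forward as they close: fully open they stand 13 mm farther back than shut.
Start: joints at [-1.119, 0.507, -0.238, 1.5, 0.126, 1.149, -0.155], TCP at [0.212, 0.588, 0.231] pointing down, gripper open.
Joint ranges: [-3.08, 3.08], [-0.24, 2.05], [-1.43, 1.35], [0, 2.5], [-1.52, 4.66], [0.17, 1.96], [-2.89, 2.89]. Speed limits (rad/s): [2.39, 2.39, 3.14, 3.14, 3.14, 3.14, 3.14].

## Interface

Orientations are given as a unit quaternion [w, x, y, z].
In Python, from station import ctrl, get_state, vision, ticket, models gives the robot as it stands. Calls block until the motion is done:
- ctrl.movep(position, orientation): joint-space move of the TCP to a pose.
- ctrl.movel(position, frame=None, max_speed=0.15): straight line of the TCP; frame=None keeps the orientation; max_speed is the mean speed in m/s.
- ctrl.set_joints(angles): joint-space move.
- ctrl.ungrasp() and ctrl.close_gripper(force=None): open the fingers fully, or close them until they stop; force is the grip in N (None keeps the last).
- ctrl.pause(seconds).
- ctrl.ik(position, orientation): joint angles nearest the present ones, or None.
- get_state(): the state.
- vision.grab_frame(name): name is "scene" or "side" or "wrist"; returns (picture, depth): 480x640x3 uint8, blue, green, red; 480x640 float32, m along the optical axis (not along the pixel's ray), 0 where there is no reading.
- vision.camera_info(name): a dict with "mtx" (3x3 intrinsics, pixels), "R" (3x3) and "t" (3): a world point X has camera coordinates R X + t; the wrist camera has in their place "hand_eye" (4x4, takes a point from camera to tool coordinates, whose origin is the TCP and whose axes are the flange's). Camera axes: x right, y down, z forward; pixel columns grow to the right and rows downward; lengths in m; the calibration is good to about 2 mm. A picture is of the moment at which its call begins: read the wrist's pose just before it. camera_info takes no time and is no camera call.
A pose or a line that the arm cannot do raises ctrl.Unreachable and nothing moves.
- ticket.close_job(): hands the job in, once; it reports no verdict.
Trained networks look in the newest picture that a camera, given by its name, has taken for a name from the list of things; names that differ only in an ending like _2 or _b are one class to them, and where a whole thing is asked for, a point or a joint stands for the part that bears it (a point fixed in the world has none). Each returns a list of dicts, best first, with "p" (0 to 1); they miss things now and then, are a little off and sometimes report something else, mostly with a low value. They report only what shows in the picture. A call takes as long as a camera call. They do not tell look-alikes from the thing itself.
- models.recognise(camera, target): "point" ([column, row] in pixels, amid what is visible of it).
- models.masks_of(camera, target): "mask" (480x640 bool, what is visible of it) and "point" ([column, row] in pixels, amid what is visible of it).
The state is a dict: "time": time; "qpos": joint angles; "qd": joint speeds; "tau": joint torques, N m; "tcp_pos": TCP position; "eef_rot": TCP orientation; "contact_force": force on the tool from outside, world axes, zero at the start; "wrist_torque": the same for the moment, N m; "width": finger opening in m.
Only numpy, scipy, OpenCV 4.12 (cv2) and the standard library are available. Lean on these libraries where they do the work, as an engineer would, in place of code of your own. Each camera call takes 0.05 s, during which the arm holds its last target.

## Task

Turn the bar-handled vacuum valve on the crowded valve bank fully off, then seat every loose gearhead in a pocket of its own on the fixture, flat and square on the floor of the pocket with the shaft pointing out over the notch, and then turn the same valve fully on again. Do not touch the round regulator knobs around the valve, and leave the tin, the tape roll and the carton where they are. Gearheads may go in any order into any pocket; check at the end that all are still seated.

Things in the scene. Friction and masses are not known exactly. Their poses are not given: they have to be found in the camera images.
- valve (a joint): Angle of the bar-handled shut-off valve, rad: 0 = off, 1.57 = on, a stop at either end; grows counter-clockwise seen from above. Friction about 0.05 N m, stays where left. At 0 the bar lies along the x axis of panel, at 1.57 along its y axis.
- valve_grip (a point): Middle of the valve's bar handle, on its turning axis, 73 mm above the table; x runs along the bar, z up. It is the only straight bar among the six controls: black, 52 mm long, 14 mm thick, 30 mm tall (top 88, underside 58 mm above the table), flat sides, on a round collar 26 mm across.
- regulator_1: One of five round black fluted regulator knobs beside the valve, 30 mm diameter, its top at 85 mm above the table (3 mm below the top of the valve's bar). Origin on its axis, 49 mm above the table. Turns easily; already set, so it must not be touched.
- regulator_2: One of five round black fluted regulator knobs beside the valve, 30 mm diameter, its top at 85 mm above the table (3 mm below the top of the valve's bar). Origin on its axis, 49 mm above the table. Turns easily; already set, so it must not be touched.
- regulator_3: One of five round black fluted regulator knobs beside the valve, 30 mm diameter, its top at 85 mm above the table (3 mm below the top of the valve's bar). Origin on its axis, 49 mm above the table. Turns easily; already set, so it must not be touched.
- regulator_4: One of five round black fluted regulator knobs beside the valve, 30 mm diameter, its top at 85 mm above the table (3 mm below the top of the valve's bar). Origin on its axis, 49 mm above the table. Turns easily; already set, so it must not be touched.
- regulator_5: One of five round black fluted regulator knobs beside the valve, 30 mm diameter, its top at 85 mm above the table (3 mm below the top of the valve's bar). Origin on its axis, 49 mm above the table. Turns easily; already set, so it must not be touched.
- panel: The valve bank: fixed grey-topped metal block, 208 (x) x 142 (y) x 45 mm high, origin at the centre of its underside. It carries six controls (the valve and five regulators, in an order that changes) in three rows of two, 66 mm apart along its x and its y: at x = -66, 0, 66 mm and y = -33, 33 mm.
- fixture: Vacuum fixture: fixed aluminium plate, 204 (x) x 212 (y) x 8 mm, origin at the centre of its underside, with four alike pockets (two by two) framed by low steel walls: 9 mm straight above the plate, then flaring outward to 15 mm above it (23 mm above the table). A pocket's inside is 45 (x) x 63 (y) mm. The gap in the middle of its -x wall is the notch over which the shaft points.
- pocket_1 (a point): Pocket 1: point on its floor (8 mm above the table) where the origin of a properly seated gearhead lies; the pocket's inside runs from -3.5 to 41.5 mm in x and -31.5 to 31.5 mm in y from here. Axes along those of fixture; a seated gearhead's axes lie along them too, shaft to -x.
- pocket_2 (a point): Pocket 2: point on its floor (8 mm above the table) where the origin of a properly seated gearhead lies; the pocket's inside runs from -3.5 to 41.5 mm in x and -31.5 to 31.5 mm in y from here. Axes along those of fixture; a seated gearhead's axes lie along them too, shaft to -x.
- pocket_3 (a point): Pocket 3: point on its floor (8 mm above the table) where the origin of a properly seated gearhead lies; the pocket's inside runs from -3.5 to 41.5 mm in x and -31.5 to 31.5 mm in y from here. Axes along those of fixture; a seated gearhead's axes lie along them too, shaft to -x.
- pocket_4 (a point): Pocket 4: point on its floor (8 mm above the table) where the origin of a properly seated gearhead lies; the pocket's inside runs from -3.5 to 41.5 mm in x and -31.5 to 31.5 mm in y from here. Axes along those of fixture; a seated gearhead's axes lie along them too, shaft to -x.
- gearhead_1: Gearhead (3 or 4 are there, all alike), 0.4 kg: black square housing, x -2 to 40, y -30 to 30, z 0 to 60 mm from its origin on the underside; yellow-capped shaft 13 mm thick to -x at 40 mm height, tip 47 mm from the origin. Upright on the table at the start, shaft toward the robot within 35 degrees. Can be gripped from above across y (60 mm), centred at x = 19 mm.
- gearhead_2: Gearhead (3 or 4 are there, all alike), 0.4 kg: black square housing, x -2 to 40, y -30 to 30, z 0 to 60 mm from its origin on the underside; yellow-capped shaft 13 mm thick to -x at 40 mm height, tip 47 mm from the origin. Upright on the table at the start, shaft toward the robot within 35 degrees. Can be gripped from above across y (60 mm), centred at x = 19 mm.
- gearhead_3: Gearhead (3 or 4 are there, all alike), 0.4 kg: black square housing, x -2 to 40, y -30 to 30, z 0 to 60 mm from its origin on the underside; yellow-capped shaft 13 mm thick to -x at 40 mm height, tip 47 mm from the origin. Upright on the table at the start, shaft toward the robot within 35 degrees. Can be gripped from above across y (60 mm), centred at x = 19 mm.
- gearhead_4: Gearhead (3 or 4 are there, all alike), 0.4 kg: black square housing, x -2 to 40, y -30 to 30, z 0 to 60 mm from its origin on the underside; yellow-capped shaft 13 mm thick to -x at 40 mm height, tip 47 mm from the origin. Upright on the table at the start, shaft toward the robot within 35 degrees. Can be gripped from above across y (60 mm), centred at x = 19 mm.
- grease_tin: Bystander: round flat tin, 67 mm across, 36 mm high. Loose; origin at the centre of its underside.
- tape_roll: Bystander: brown roll of tape lying flat, 110 mm across, 48 mm high. Loose; origin at the centre of its underside.
- key_box: Bystander: small open carton, 82 x 116 x 46 mm. Loose; origin at the centre of its underside.
Not all that is in view belongs to the job. Leave any purple or red look-alike of the gearhead_1 alone.

How it is judged:
On the way, in this order (a step that is already met when the one before it is completed fails the run):
1. the valve is turned fully off (value of joint valve below 0.1 rad), for 0.2 s.
2. every gearhead present is seated in a pocket and let go, with the valve still off (((distance between gearhead_1 and pocket_1 below 0.005 m and angle between the x axis of gearhead_1 and the x axis of pocket_1, either way round below 0.08 rad and angle between gearhead_1's own z axis and vertical below 0.05 rad) or (distance between gearhead_1 and pocket_2 below 0.005 m and angle between the x axis of gearhead_1 and the x axis of pocket_2, either way round below 0.08 rad and angle between gearhead_1's own z axis and vertical below 0.05 rad) or (distance between gearhead_1 and pocket_3 below 0.005 m and angle between the x axis of gearhead_1 and the x axis of pocket_3, either way round below 0.08 rad and angle between gearhead_1's own z axis and vertical below 0.05 rad) or (distance between gearhead_1 and pocket_4 below 0.005 m and angle between the x axis of gearhead_1 and the x axis of pocket_4, either way round below 0.08 rad and angle between gearhead_1's own z axis and vertical below 0.05 rad)) and ((distance between gearhead_2 and pocket_1 below 0.005 m and angle between the x axis of gearhead_2 and the x axis of pocket_1, either way round below 0.08 rad and angle between gearhead_2's own z axis and vertical below 0.05 rad) or (distance between gearhead_2 and pocket_2 below 0.005 m and angle between the x axis of gearhead_2 and the x axis of pocket_2, either way round below 0.08 rad and angle between gearhead_2's own z axis and vertical below 0.05 rad) or (distance between gearhead_2 and pocket_3 below 0.005 m and angle between the x axis of gearhead_2 and the x axis of pocket_3, either way round below 0.08 rad and angle between gearhead_2's own z axis and vertical below 0.05 rad) or (distance between gearhead_2 and pocket_4 below 0.005 m and angle between the x axis of gearhead_2 and the x axis of pocket_4, either way round below 0.08 rad and angle between gearhead_2's own z axis and vertical below 0.05 rad)) and ((distance between gearhead_3 and pocket_1 below 0.005 m and angle between the x axis of gearhead_3 and the x axis of pocket_1, either way round below 0.08 rad and angle between gearhead_3's own z axis and vertical below 0.05 rad) or (distance between gearhead_3 and pocket_2 below 0.005 m and angle between the x axis of gearhead_3 and the x axis of pocket_2, either way round below 0.08 rad and angle between gearhead_3's own z axis and vertical below 0.05 rad) or (distance between gearhead_3 and pocket_3 below 0.005 m and angle between the x axis of gearhead_3 and the x axis of pocket_3, either way round below 0.08 rad and angle between gearhead_3's own z axis and vertical below 0.05 rad) or (distance between gearhead_3 and pocket_4 below 0.005 m and angle between the x axis of gearhead_3 and the x axis of pocket_4, either way round below 0.08 rad and angle between gearhead_3's own z axis and vertical below 0.05 rad)) and ((distance between gearhead_4 and pocket_1 below 0.005 m and angle between the x axis of gearhead_4 and the x axis of pocket_1, either way round below 0.08 rad and angle between gearhead_4's own z axis and vertical below 0.05 rad) or (distance between gearhead_4 and pocket_2 below 0.005 m and angle between the x axis of gearhead_4 and the x axis of pocket_2, either way round below 0.08 rad and angle between gearhead_4's own z axis and vertical below 0.05 rad) or (distance between gearhead_4 and pocket_3 below 0.005 m and angle between the x axis of gearhead_4 and the x axis of pocket_3, either way round below 0.08 rad and angle between gearhead_4's own z axis and vertical below 0.05 rad) or (distance between gearhead_4 and pocket_4 below 0.005 m and angle between the x axis of gearhead_4 and the x axis of pocket_4, either way round below 0.08 rad and angle between gearhead_4's own z axis and vertical below 0.05 rad)) and contact force between the fingers and gearhead_1 below 0.3 N and contact force between the fingers and gearhead_2 below 0.3 N and contact force between the fingers and gearhead_3 below 0.3 N and contact force between the fingers and gearhead_4 below 0.3 N and value of joint valve below 0.15 rad), for 0.2 s.
3. the valve is turned fully on (value of joint valve above 1.47 rad), for 0.2 s.
At the end, for the whole second after the job is handed in: The valve is on (angle above 1.47 rad) and every gearhead present is let go and at rest in a pocket: its origin within 5 mm of the pocket's point, its axis along the pocket's within 0.08 rad with the shaft over the notch, tilted less than 0.05 rad (value of joint valve above 1.47 rad and ((distance between gearhead_1 and pocket_1 below 0.005 m and angle between the x axis of gearhead_1 and the x axis of pocket_1, either way round below 0.08 rad and angle between gearhead_1's own z axis and vertical below 0.05 rad) or (distance between gearhead_1 and pocket_2 below 0.005 m and angle between the x axis of gearhead_1 and the x axis of pocket_2, either way round below 0.08 rad and angle between gearhead_1's own z axis and vertical below 0.05 rad) or (distance between gearhead_1 and pocket_3 below 0.005 m and angle between the x axis of gearhead_1 and the x axis of pocket_3, either way round below 0.08 rad and angle between gearhead_1's own z axis and vertical below 0.05 rad) or (distance between gearhead_1 and pocket_4 below 0.005 m and angle between the x axis of gearhead_1 and the x axis of pocket_4, either way round below 0.08 rad and angle between gearhead_1's own z axis and vertical below 0.05 rad)) and ((distance between gearhead_2 and pocket_1 below 0.005 m and angle between the x axis of gearhead_2 and the x axis of pocket_1, either way round below 0.08 rad and angle between gearhead_2's own z axis and vertical below 0.05 rad) or (distance between gearhead_2 and pocket_2 below 0.005 m and angle between the x axis of gearhead_2 and the x axis of pocket_2, either way round below 0.08 rad and angle between gearhead_2's own z axis and vertical below 0.05 rad) or (distance between gearhead_2 and pocket_3 below 0.005 m and angle between the x axis of gearhead_2 and the x axis of pocket_3, either way round below 0.08 rad and angle between gearhead_2's own z axis and vertical below 0.05 rad) or (distance between gearhead_2 and pocket_4 below 0.005 m and angle between the x axis of gearhead_2 and the x axis of pocket_4, either way round below 0.08 rad and angle between gearhead_2's own z axis and vertical below 0.05 rad)) and ((distance between gearhead_3 and pocket_1 below 0.005 m and angle between the x axis of gearhead_3 and the x axis of pocket_1, either way round below 0.08 rad and angle between gearhead_3's own z axis and vertical below 0.05 rad) or (distance between gearhead_3 and pocket_2 below 0.005 m and angle between the x axis of gearhead_3 and the x axis of pocket_2, either way round below 0.08 rad and angle between gearhead_3's own z axis and vertical below 0.05 rad) or (distance between gearhead_3 and pocket_3 below 0.005 m and angle between the x axis of gearhead_3 and the x axis of pocket_3, either way round below 0.08 rad and angle between gearhead_3's own z axis and vertical below 0.05 rad) or (distance between gearhead_3 and pocket_4 below 0.005 m and angle between the x axis of gearhead_3 and the x axis of pocket_4, either way round below 0.08 rad and angle between gearhead_3's own z axis and vertical below 0.05 rad)) and ((distance between gearhead_4 and pocket_1 below 0.005 m and angle between the x axis of gearhead_4 and the x axis of pocket_1, either way round below 0.08 rad and angle between gearhead_4's own z axis and vertical below 0.05 rad) or (distance between gearhead_4 and pocket_2 below 0.005 m and angle between the x axis of gearhead_4 and the x axis of pocket_2, either way round below 0.08 rad and angle between gearhead_4's own z axis and vertical below 0.05 rad) or (distance between gearhead_4 and pocket_3 below 0.005 m and angle between the x axis of gearhead_4 and the x axis of pocket_3, either way round below 0.08 rad and angle between gearhead_4's own z axis and vertical below 0.05 rad) or (distance between gearhead_4 and pocket_4 below 0.005 m and angle between the x axis of gearhead_4 and the x axis of pocket_4, either way round below 0.08 rad and angle between gearhead_4's own z axis and vertical below 0.05 rad)) and linear speed of each of gearhead_1, gearhead_2, gearhead_3, gearhead_4 below 0.02 m/s and contact force between the fingers and gearhead_1 below 0.3 N and contact force between the fingers and gearhead_2 below 0.3 N and contact force between the fingers and gearhead_3 below 0.3 N and contact force between the fingers and gearhead_4 below 0.3 N); the robot touches nothing.
It fails at once if a regulator knob beside the valve is touched by the robot (contact force between any of the fingers, the arm and regulator_1 above 1 N or contact force between any of the fingers, the arm and regulator_2 above 1 N or contact force between any of the fingers, the arm and regulator_3 above 1 N or contact force between any of the fingers, the arm and regulator_4 above 1 N or contact force between any of the fingers, the arm and regulator_5 above 1 N).
It fails at once if a bystander (tin, tape roll, carton) is pushed away by more than 3 cm (distance of any of grease_tin, tape_roll, key_box from where it was at the start of the episode above 0.03 m).
Of gearhead_1, gearhead_2, gearhead_3, gearhead_4 only 3 to 4 are there at a start; the rules pass over those that are not, and their reading is None.
At some moment in a run one of gearhead_1, gearhead_2, gearhead_3, gearhead_4 may be knocked a few centimetres aside while the robot is not near it.
It also fails if it takes over 210 s, if anything falls off the work surface, if the arm or the gripper's body presses on something with over 40 N, if the wrist force passes 120 N, or if a joint passes its speed limit or range.

## Working session

There is one attempt and no reset: what is moved stays moved. The work goes in short steps, each a Python script; the robot and the scene stay as the last script left them, time stands still between calls to the robot, and variables do not carry over. Pictures are saved under pics/ and viewed, and the job is handed in when it is done.

```bash
ls; mkdir -p pics; python3 - <<'E'
from station import ctrl,get_state,vision
import cv2
s=get_state();print(s['time'],s['tcp_pos'],s['eef_rot'],s['width'],ctrl.pinch_z)
for n in ("scene","side","wrist"):
    p,d=vision.grab_frame(n);cv2.imwrite(f"pics/a_{n}.png",p)
    i=vision.camera_info(n);print(n,i)
E
```

```text
pics
0.0 [0.21234908 0.58727554 0.23043735] [-1.36834300e-04  1.72567170e-01  9.84997342e-01 -8.88158848e-04] 0.08530189518854416 -0.0187
scene {'mtx': array([[446.80828941,   0.        , 317.46877425],
       [  0.        , 446.80828941, 244.23805107],
       [  0.        ,   0.        ,   1.        ]]), 'R': array([[ 0.50537208, -0.86263496,  0.02144741],
       [-0.45298839, -0.28637269, -0.84427021],
       [ 0.73443895,  0.41695517, -0.53548839]]), 't': array([-0.24587927,  0.31513308,  0.87341175])}
side {'mtx': array([[516.80321845,   0.        , 308.64577561],
       [  0.        , 516.80321845, 235.14959445],
       [  0.        ,   0.        ,   1.        ]]), 'R': array([[ 0.99421308, -0.1047655 ,  0.02376026],
       [-0.03859526, -0.55475753, -0.83111641],
       [ 0.10025351,  0.82538977, -0.55559064]]), 't': array([-0.54421063,  0.07484289,  1.11910684])}
wrist {'mtx': array([[410.56836932,   0.        , 319.05277226],
       [  0.        , 410.56836932, 245.36153946],
       [  0.        ,   0.        ,   1.        ]]), 'hand_eye': array([[ 2.12059403e-04, -9.59719349e-01, -2.80960364e-01,
         7.04788666e-02],
       [ 9.99999761e-01,  1.86551446e-05,  6.91042846e-04,
         1.35356289e-04],
       [-6.57965834e-04, -2.80960443e-01,  9.59719124e-01,
        -1.42632637e-01],
       [ 0.00000000e+00,  0.00000000e+00,  0.00000000e+00,
         1.00000000e+00]])}
```

View pics/a_scene.png

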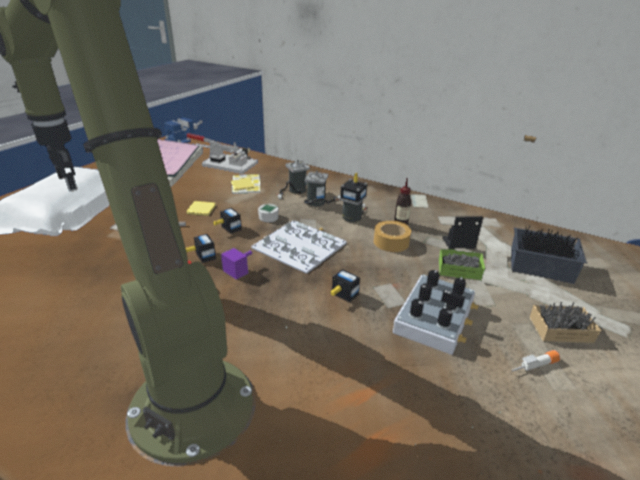

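View pics/a_side.png

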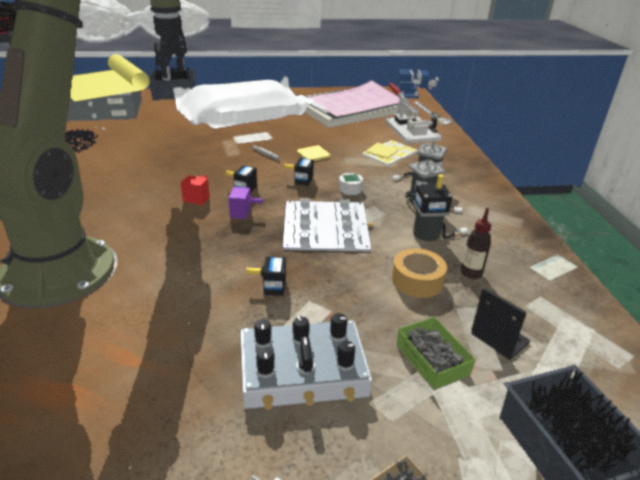

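View pics/a_wrist.png

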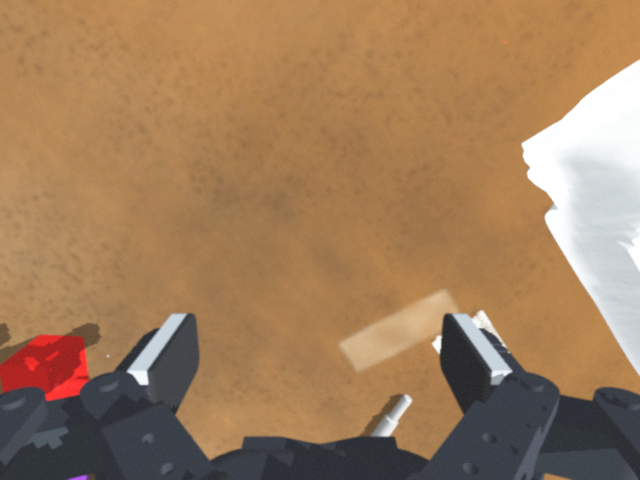

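Three black gearheads are visible: side image (272,273), (245,178) and (303,170). There are also purple and red look-alikes. The valve is the middle-front control at about (306,355), with its bar lying roughly along the viewing direction. Next I'll localise everything with the depth images.

```bash
cat > h.py <<'E'
from station import ctrl,get_state,vision,ticket,models
import numpy as np,cv2
from scipy.spatial.transform import Rotation as Ro
def Rq(q): return Ro.from_quat([q[1],q[2],q[3],q[0]])
def down(yaw):
    # tool z down; tool x axis at angle yaw (world), tool y = z cross x
    x=np.array([np.cos(yaw),np.sin(yaw),0]);z=np.array([0,0,-1.]);y=np.cross(z,x)
    q=Ro.from_matrix(np.c_[x,y,z]).as_quat();return [q[3],q[0],q[1],q[2]]
def grab(n):
    """picture, depth, M, T_world_cam(R,t): Xw=R Xc+t"""
    i=vision.camera_info(n)
    if n=="wrist":
        s=get_state();T=np.eye(4);T[:3,:3]=Rq(s['eef_rot']).as_matrix();T[:3,3]=s['tcp_pos']
        T=T@i['hand_eye'];R,t=T[:3,:3],T[:3,3]
    else: R=i['R'].T;t=-R@i['t']
    p,d=vision.grab_frame(n);return p,d,i['mtx'],R,t
def cloud(d,M,R,t):
    v,u=np.mgrid[0:480,0:640]
    c=np.stack([(u-M[0,2])/M[0,0]*d,(v-M[1,2])/M[1,1]*d,d],-1)
    return c@R.T+t
def proj(X,M,R,t):
    c=(np.asarray(X)-t)@R;return c[...,:2]/c[...,2:]*[M[0,0],M[1,1]]+[M[0,2],M[1,2]]
E
python3 - <<'E'
from h import *
for n in ("side","scene"):
    p,d,M,R,t=grab(n);P=cloud(d,M,R,t)
    np.savez(f"pics/{n}0.npz",p=p,P=P)
    for k in ("gearhead_1","valve_grip","regulator_1","panel","fixture","grease_tin","tape_roll","key_box"):
        for m in models.masks_of(n,k):
            if m['p']<.3: continue
            q=P[m['mask']&(d>0)]
            if len(q): print(n,k,round(m['p'],2),np.round(m['point']),m['mask'].sum(),"med",np.round(np.median(q,0),3),"lo",np.round(np.percentile(q,3,0),3),"hi",np.round(np.percentile(q,97,0),3))
p,d,M,R,t=grab("side")
cv2.imwrite("pics/b.png",cv2.resize(p[150:420,170:490],None,fx=2.2,fy=2.2,interpolation=cv2.INTER_CUBIC))
E
```

```text
side gearhead_1 0.88 [240. 204.] 648 med [0.393 0.188 0.044] lo [0.367 0.178 0.006] hi [0.436 0.232 0.061]
side gearhead_1 0.81 [198. 187.] 735 med [0.277 0.272 0.038] lo [0.241 0.257 0.001] hi [0.307 0.308 0.061]
side gearhead_1 0.73 [303. 171.] 543 med [0.567 0.353 0.041] lo [0.528 0.34  0.002] hi [0.597 0.396 0.061]
side gearhead_1 0.61 [246. 176.] 511 med [0.405 0.32  0.046] lo [0.363 0.299 0.004] hi [0.433 0.36  0.061]
side gearhead_1 0.57 [274. 275.] 968 med [ 0.461 -0.119  0.047] lo [ 0.417 -0.127  0.005] hi [ 0.486 -0.072  0.061]
side valve_grip 0.79 [304. 355.] 404 med [ 0.501 -0.365  0.085] lo [ 0.493 -0.383  0.053] hi [ 0.513 -0.335  0.089]
side regulator_1 0.97 [265. 365.] 465 med [ 0.438 -0.368  0.075] lo [ 0.424 -0.374  0.049] hi [ 0.451 -0.349  0.086]
side regulator_1 0.88 [336. 325.] 407 med [ 0.566 -0.298  0.074] lo [ 0.553 -0.304  0.047] hi [ 0.582 -0.279  0.086]
side regulator_1 0.82 [297. 328.] 385 med [ 0.5   -0.299  0.077] lo [ 0.487 -0.305  0.001] hi [ 0.516 -0.196  0.086]
side regulator_1 0.79 [262. 329.] 407 med [ 0.435 -0.302  0.075] lo [ 0.421 -0.308  0.05 
[... 2160 characters left out ...]
] hi [0.7   0.232 0.022]
scene grease_tin 0.59 [270. 212.] 316 med [0.682 0.308 0.031] lo [0.663 0.284 0.001] hi [0.725 0.345 0.037]
scene tape_roll 0.57 [392. 239.] 926 med [ 0.743 -0.104  0.034] lo [ 0.716 -0.152  0.003] hi [ 0.812 -0.057  0.049]
scene tape_roll 0.42 [204. 247.] 442 med [0.391 0.316 0.045] lo [0.373 0.299 0.008] hi [0.42  0.353 0.061]
scene tape_roll 0.32 [453. 302.] 329 med [ 0.496 -0.359  0.075] lo [ 0.491 -0.382  0.051] hi [ 0.509 -0.335  0.089]
scene key_box 0.92 [462. 263.] 1254 med [ 0.715 -0.327  0.033] lo [ 0.681 -0.386  0.001] hi [ 0.785 -0.267  0.043]
scene key_box 0.38 [445. 317.] 255 med [ 0.428 -0.362  0.072] lo [ 0.422 -0.374  0.049] hi [ 0.448 -0.347  0.086]
```

View pics/b.png

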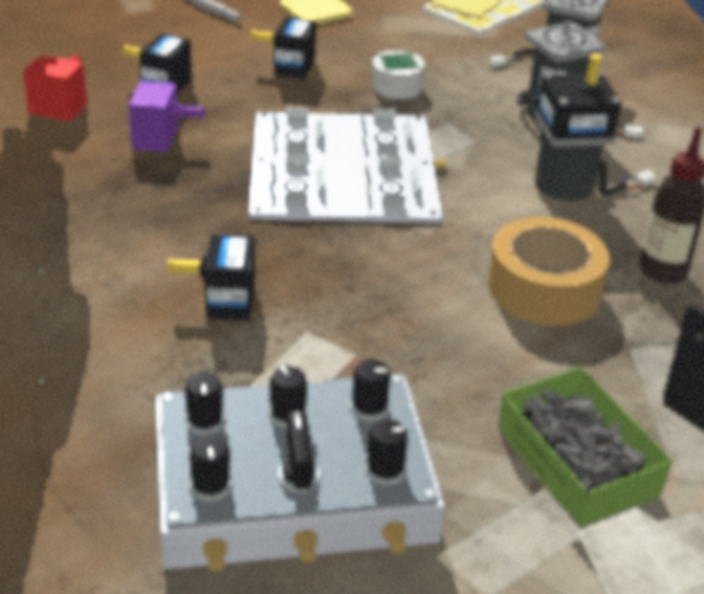

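```bash
python3 - <<'E'
from h import *
g=[.5,-.36]
for deg in range(-270,200,30):
    q=ctrl.ik([g[0],g[1],.078],down(np.radians(deg)));print(deg,None if q is None else np.round(q,2))
z=np.load("pics/side0.npz");P=z['P'].reshape(-1,3);
# bar top / panel top
m=(abs(P[:,0]-.5)<.04)&(abs(P[:,1]+.36)<.035)&(P[:,2]>.0862)&(P[:,2]<.092)
q=P[m];print(m.sum(),q.mean(0),q.min(0),q.max(0));w,v=np.linalg.eigh(np.cov(q[:,:2].T));print(w,np.degrees(np.arctan2(v[1,1],v[0,1])))
m=(P[:,2]>.042)&(P[:,2]<.048)&(abs(P[:,0]-.5)<.15)&(abs(P[:,1]+.33)<.12)
print(cv2.minAreaRect(P[m][:,:2].astype(np.float32)*1000))
E
```

```text
-270 [ 0.21  0.73  0.64  1.72 -0.54  0.88  1.09]
-240 [ 0.34  0.68  0.41  1.72 -0.35  0.82  1.43]
-210 [ 0.39  0.67  0.33  1.72 -0.28  0.8   1.89]
-180 [ 0.43  0.66  0.26  1.72 -0.22  0.8   2.36]
-150 [ 0.53  0.64  0.09  1.72 -0.08  0.79  2.75]
-120 [ 0.    0.95  1.15  1.72 -0.95  1.14 -2.22]
-90 [ 0.    0.95  1.15  1.72 -0.95  1.14 -1.69]
-60 [ 0.07  0.84  0.95  1.72 -0.8   1.01 -1.3 ]
-30 [ 0.07  0.84  0.95  1.72 -0.8   1.01 -0.78]
0 [ 0.05  0.86  0.99  1.72 -0.83  1.04 -0.22]
30 [ 0.08  0.83  0.93  1.72 -0.78  1.    0.26]
60 [ 0.13  0.79  0.81  1.72 -0.69  0.94  0.7 ]
90 [ 0.21  0.73  0.64  1.72 -0.54  0.88  1.09]
120 [ 0.34  0.68  0.41  1.72 -0.35  0.82  1.43]
150 [ 0.39  0.67  0.33  1.72 -0.28  0.8   1.89]
180 [ 0.43  0.66  0.26  1.72 -0.22  0.8   2.36]
164 [ 0.50260288 -0.35802734  0.08758912] [ 0.49619737 -0.38376564  0.0862128 ] [ 0.50929327 -0.33086189  0.09031322]
[1.31740307e-05 2.18743012e-04] 89.75312474366999
((501.0655517578125, -326.3055419921875), (203.6890411376953, 139.79542541503906), 1.631066918373108)
```

```bash
python3 - <<'E'
from h import *
ctrl.movep([.5,-.36,.25],down(np.pi/2))
s=get_state();print(s['time'],s['tcp_pos'],np.round(s['qpos'],2),s['contact_force'])
p,d,M,R,t=grab("wrist");P=cloud(d,M,R,t);np.savez("pics/w1.npz",p=p,P=P,M=M,R=R,t=t);cv2.imwrite("pics/c.png",p)
q=P.reshape(-1,3)
m=(abs(q[:,0]-.5)<.04)&(abs(q[:,1]+.36)<.04)&(q[:,2]>.0866)&(q[:,2]<.092)
a=q[m];print(m.sum(),a.mean(0),cv2.minAreaRect(a[:,:2].astype(np.float32)*1000))
E
```

```text
4.55 [ 0.500602   -0.35922914  0.24982355] [ 0.08  0.62  0.92  1.5  -0.51  1.27  1.06] [ 0.14247935 -0.1348019   0.66453872]
1010 [ 0.50462686 -0.35625829  0.08792722] ((504.3338623046875, -356.7214660644531), (12.776020050048828, 50.0677490234375), 0.5675531029701233)
```

View pics/c.png

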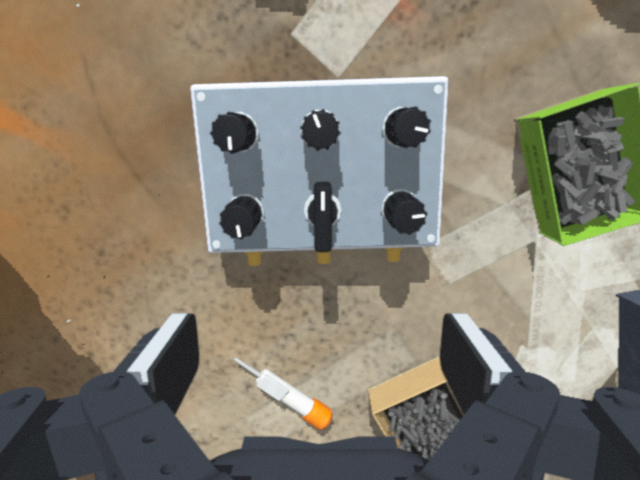

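The wrist view shows the bar at (322,215) pointing along image-vertical, so it is on. The knobs sit 66 mm either side of it. The open fingers tip 13 mm higher than when shut, so I'll hover just above knob height and let the pads close down onto the bar.

```bash
python3 - <<'E'
from h import *
o=down(np.radians(90.3))
ctrl.movel([.5035,-.3573,.13],o)
p,d,M,R,t=grab("wrist");P=cloud(d,M,R,t);cv2.imwrite("pics/d.png",p)
q=P.reshape(-1,3)
m=(abs(q[:,0]-.5)<.03)&(abs(q[:,1]+.36)<.04)&(q[:,2]>.0866)&(q[:,2]<.092)
a=q[m];print(m.sum(),a.mean(0),cv2.minAreaRect(a[:,:2].astype(np.float32)*1000))
ctrl.movel([.5035,-.3573,.0795],o,max_speed=.05)
s=get_state();print(s['time'],s['tcp_pos'],np.round(s['qpos'],2),s['contact_force'],s['width'])
p,d,M,R,t=grab("side");cv2.imwrite("pics/d2.png",cv2.resize(p[250:450,180:440],None,fx=3,fy=3))
E
```

```text
2462 [ 0.50437891 -0.35563627  0.08786382] ((504.3307800292969, -356.48052978515625), (13.402406692504883, 51.05135726928711), 0.35891664028167725)
6.7583 [ 0.50360743 -0.35751967  0.07983563] [ 0.13  0.78  0.8   1.72 -0.67  0.94  1.2 ] [0.59475867 0.62765744 0.12923804] 0.08559377248047449
```

View pics/d2.png

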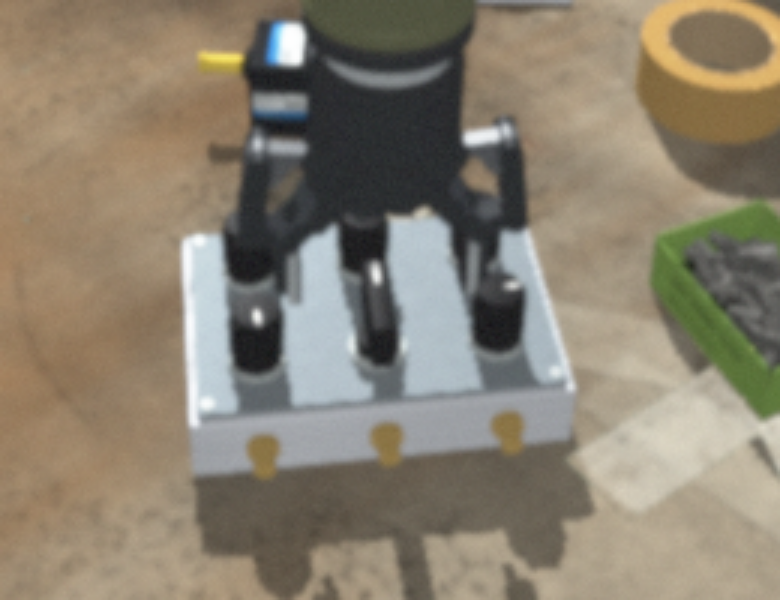

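View pics/d.png

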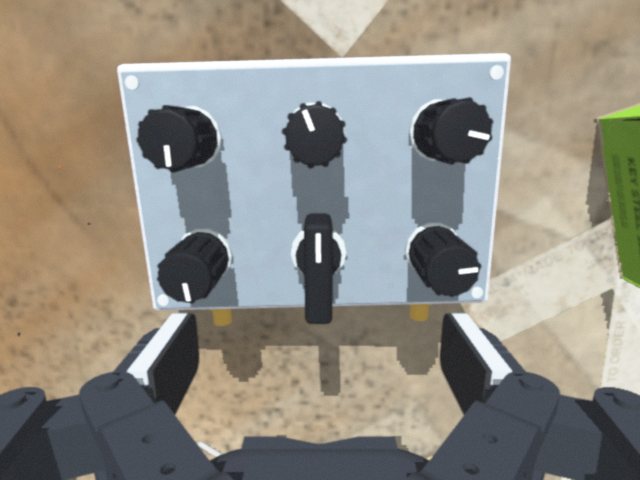

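```bash
python3 - <<'E'
from h import *
ctrl.close_gripper(force=40)
s=get_state();print(s['time'],s['tcp_pos'],s['contact_force'],s['wrist_torque'],s['width'])
p,d,M,R,t=grab("side");cv2.imwrite("pics/e.png",cv2.resize(p[250:450,180:440],None,fx=3,fy=3))
E
```

```text
7.4583 [ 0.50333871 -0.35732473  0.07967843] [-1.46069666  1.00092456  2.69005625] [0.21662279 0.28612477 0.08037413] 0.012637995486735608
```

View pics/e.png

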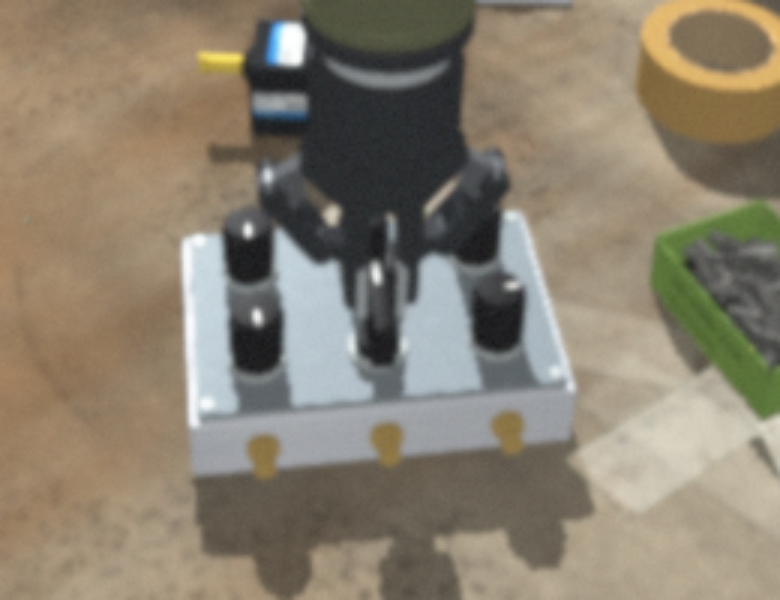

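```bash
python3 - <<'E'
from h import *
for deg in (75,60,45,30,15,5,0,-3):
    ctrl.movel([.5038,-.3570,.0795],down(np.radians(deg)))
    s=get_state();print(deg,round(s['time'],2),np.round(s['tcp_pos'],4),np.round(s['contact_force'],1),np.round(s['wrist_torque'],2),round(s['width'],4),np.round(s['qpos'],2))
p,d,M,R,t=grab("wrist");cv2.imwrite("pics/f.png",p)
p,d,M,R,t=grab("side");cv2.imwrite("pics/f2.png",cv2.resize(p[250:450,180:440],None,fx=3,fy=3))
E
```

```text
75 7.92 [ 0.5033 -0.3573  0.0797] [-2.4  0.1  3.9] [ 0.12  0.58 -0.06] 0.0129 [ 0.1   0.81  0.87  1.72 -0.73  0.97  0.99]
60 8.33 [ 0.5033 -0.3573  0.0797] [-2.4  0.7  4.8] [ 0.17  0.65 -0.08] 0.0127 [ 0.07  0.84  0.93  1.72 -0.78  1.01  0.77]
45 8.74 [ 0.5032 -0.3572  0.0797] [-2.7  0.7  5.5] [ 0.21  0.76 -0.03] 0.0125 [ 0.05  0.87  1.    1.72 -0.83  1.05  0.55]
30 9.15 [ 0.5032 -0.3572  0.0797] [-4.   1.   5.5] [ 0.2   0.78 -0.06] 0.0129 [ 0.02  0.9   1.06  1.72 -0.88  1.08  0.33]
15 9.56 [ 0.5031 -0.3571  0.0797] [-4.   0.8  6.6] [ 0.25  0.81 -0.07] 0.0124 [ 0.01  0.93  1.12  1.72 -0.93  1.13  0.11]
5 9.88 [ 0.5031 -0.3571  0.0797] [-3.9  1.2  5.2] [ 0.27  0.78 -0.06] 0.0125 [-0.    0.95  1.16  1.72 -0.95  1.15 -0.04]
0 10.13 [ 0.5032 -0.3571  0.0797] [-3.8  1.1  5.8] [0.27 0.91 0.44] 0.0125 [-0.01  0.96  1.18  1.72 -0.97  1.17 -0.11]
-3 10.38 [ 0.5032 -0.3571  0.0797] [-4.1  1.7  6.4] [0.26 1.02 1.01] 0.0128 [-0.01  0.97  1.19  1.72 -0.97  1.17 -0.16]
```

View pics/f2.png

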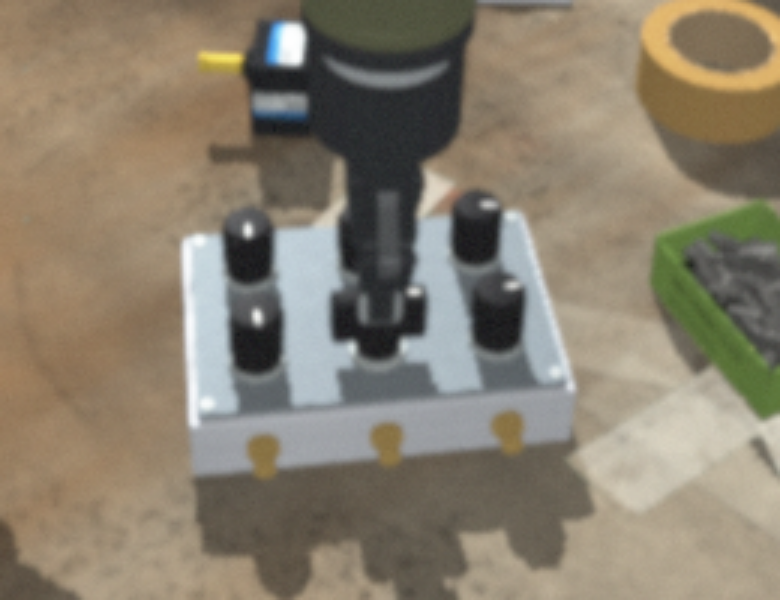

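```bash
python3 - <<'E'
from h import *
ctrl.movel([.5035,-.3571,.0795],down(np.radians(1.5)))
ctrl.ungrasp()
s=get_state();print(s['time'],s['tcp_pos'],s['contact_force'],s['width'])
ctrl.movel([.5035,-.3571,.25],down(np.radians(1.5)))
p,d,M,R,t=grab("wrist");P=cloud(d,M,R,t);cv2.imwrite("pics/g.png",p)
q=P.reshape(-1,3)
m=(abs(q[:,0]-.5)<.035)&(abs(q[:,1]+.36)<.035)&(q[:,2]>.0866)&(q[:,2]<.092)
a=q[m];print(m.sum(),a.mean(0),cv2.minAreaRect(a[:,:2].astype(np.float32)*1000))
m=(q[:,2]>.0425)&(q[:,2]<.047)&(abs(q[:,0]-.5)<.13)&(abs(q[:,1]+.33)<.1)
print(cv2.minAreaRect(q[m][:,:2].astype(np.float32)*1000))
E
```

```text
11.4333 [ 0.50353111 -0.35710416  0.07949515] [-0.76118302 -0.31619826  0.25766906] 0.08530267095035905
1035 [ 0.50505168 -0.35722835  0.0879503 ] ((504.8137512207031, -357.5907897949219), (50.71317672729492, 13.033541679382324), 1.2458537817001343)
((503.07305908203125, -324.8703308105469), (202.370361328125, 138.26068115234375), 2.346158504486084)
```

View pics/g.png

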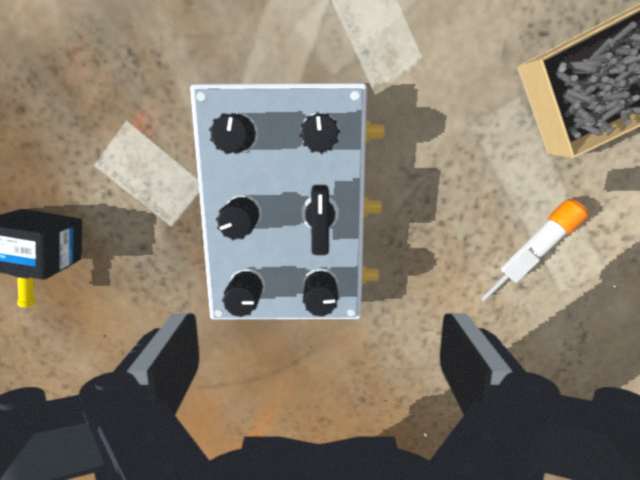

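The bar now lies along panel x at (320,218), within 1° of the panel's own yaw, so the valve is off. Next I'll look at the fixture.

```bash
python3 - <<'E'
from h import *
ctrl.movep([.60,.13,.28],down(0))
s=get_state();print(s['time'],s['tcp_pos'],np.round(s['qpos'],2))
p,d,M,R,t=grab("wrist");P=cloud(d,M,R,t);cv2.imwrite("pics/h.png",p);np.savez("pics/h.npz",p=p,P=P,M=M,R=R,t=t)
for m in models.masks_of("wrist","fixture"):
    print(m['p'],m['point'],m['mask'].sum())
q=P.reshape(-1,3)
m=(q[:,2]>.005)&(q[:,2]<.026)&(abs(q[:,0]-.6)<.13)&(abs(q[:,1]-.13)<.13)
print(m.sum(),cv2.minAreaRect(q[m][:,:2].astype(np.float32)*1000))
# top-down height map, 1mm
H=np.zeros((300,300),np.float32)
sel=(abs(q[:,0]-.6)<.149)&(abs(q[:,1]-.13)<.149)
for x,y,z in q[sel]:
    i=int((.75-x)*1000);j=int((.28-y)*1000);H[i,j]=max(H[i,j],z)
np.save("pics/H.npy",H)
cv2.imwrite("pics/h2.png",cv2.resize(np.clip(H/.03*255,0,255).astype(np.uint8),None,fx=2,fy=2,interpolation=0))
E
```

```text
14.575 [0.60005843 0.12840117 0.28017983] [-0.88  0.77  1.33  1.46 -0.74  1.49 -1.13]
0.93 [313.9, 183.2] 41813
41721 ((612.4130859375, 133.6230926513672), (212.34483337402344, 219.2104949951172), 83.93801879882812)
```

View pics/h.png

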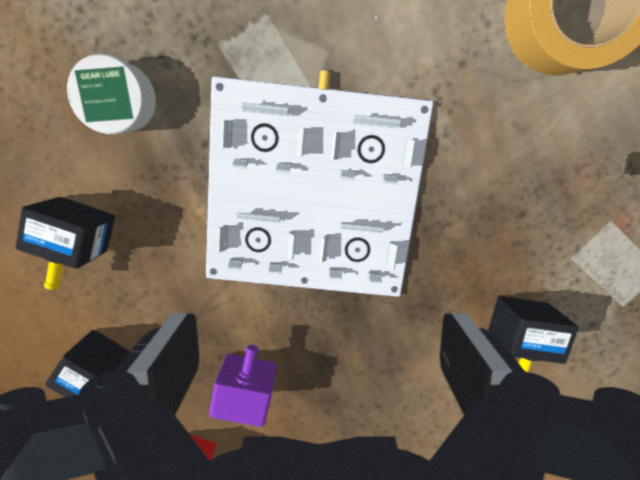

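View pics/h2.png

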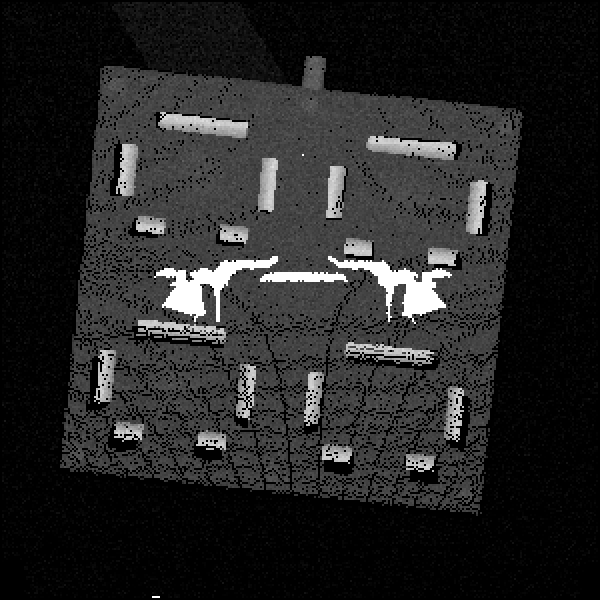

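The fixture plate shows up at (320,190). Its split walls, where the notches are, face the robot (-x), and its yaw is about -6°. The gearheads appear at (65,235), (90,365) and (535,330). Now a precise fit.

```bash
python3 - <<'E'
from h import *
z=np.load("pics/h.npz");q=z['P'].reshape(-1,3)
m=(q[:,2]>.005)&(q[:,2]<.0115)&(abs(q[:,0]-.61)<.13)&(abs(q[:,1]-.13)<.13)
img=np.zeros((300,300),np.uint8)
ij=((np.array([.76,.28])-q[m][:,:2])*1000).astype(int)
img[ij[:,0].clip(0,299),ij[:,1].clip(0,299)]=255
img=cv2.morphologyEx(img,cv2.MORPH_CLOSE,np.ones((5,5)));img=cv2.morphologyEx(img,cv2.MORPH_OPEN,np.ones((25,25)))
c=max(cv2.findContours(img,0,2)[0],key=cv2.contourArea)
(cj,ci),wh,a=cv2.minAreaRect(c);print("plate centre",.76-(ci+.5)/1000,.28-(cj+.5)/1000,wh,a)
# wall tops
f=(q[:,2]>.0195)&(q[:,2]<.0245)&(abs(q[:,0]-.61)<.13)&(abs(q[:,1]-.13)<.13)
img=np.zeros((600,600),np.uint8)
ij=((np.array([.76,.28])-q[f][:,:2])*2000).astype(int);img[ij[:,0].clip(0,599),ij[:,1].clip(0,599)]=255
img=cv2.dilate(img,np.ones((5,5)))
n,l,st,ce=cv2.connectedComponentsWithStats(img)
lab=l[ij[:,0].clip(0,599),ij[:,1].clip(0,599)]
for k in range(1,n):
    pts=q[f][lab==k]
    if len(pts)<25: continue
    r=cv2.minAreaRect(pts[:,:2].astype(np.float32)*1000);print(len(pts),np.round(r[0],1),np.round(r[1],1),round(r[2],1),np.round(pts[:,2].max(),4))
E
```

```text
plate centre 0.6053791656494141 0.13462310791015628 (212.50228881835938, 204.49949645996094) 5.974323272705078
275 [688.1 178.3] [42.9  6.2] 83.9 0.0245
272 [676.8  74.2] [43.5  6.7] 83.9 0.0245
167 [665.2 217. ] [ 6.5 25.2] 82.8 0.0244
142 [657.5 145.3] [ 6.1 25.8] 84.0 0.0245
143 [653.9 112.6] [ 6.3 25.6] 83.7 0.0244
170 [646.3  41. ] [ 6.3 25.9] 83.5 0.0245
70 [636.9 204.9] [13.6  6.8] 82.6 0.0244
85 [632.3 163.1] [13.7  6.8] 85.7 0.0244
81 [625.2 100.7] [13.2  6. ] 82.7 0.0245
82 [620.6  59.1] [13.7  6. ] 85.6 0.0244
184 [584.9 189.2] [43.6  6.2] 84.2 0.0245
176 [574.1  85.1] [43.3  6.1] 84.8 0.0244
149 [561.6 228.4] [ 6.7 26.5] 85.8 0.0245
120 [554.2 156.6] [ 6.5 26.2] 84.5 0.0245
116 [550.8 123.8] [ 5.9 26.1] 83.9 0.0245
136 [543.   51.9] [ 6.3 25.9] 84.9 0.0244
79 [533.8 215.9] [ 7.1 13.3] 7.2 0.0245
69 [528.7 174.6] [13.5  6. ] 88.5 0.0244
76 [522.  111.7] [13.8  6.1] 79.2 0.0244
73 [517.7  70.3] [13.1  6.4] 86.2 0.0244
```

```bash
cat >> h.py <<'E'
PK={'A':(.6614,.1811),'B':(.6500,.0769),'C':(.5580,.1923),'D':(.5470,.0880)}
FY=np.radians(-6.0)
def topface(q,xy,r=.07):
    m=(abs(q[:,0]-xy[0])<r)&(abs(q[:,1]-xy[1])<r)&(q[:,2]>.056)&(q[:,2]<.0645)
    a=q[m][:,:2].astype(np.float32)
    if len(a)<50: return None
    # largest component on 1mm grid
    ij=((a-xy)*1000+100).astype(int);im=np.zeros((200,200),np.uint8);im[ij[:,0],ij[:,1]]=1
    im=cv2.dilate(im,np.ones((4,4)));n,l,st,_=cv2.connectedComponentsWithStats(im)
    k=1+np.argmax(st[1:,4]);a=a[l[ij[:,0],ij[:,1]]==k]
    (cx,cy),(w,h),ang=cv2.minAreaRect(a*1000)
    # long side is gearhead y; yaw = direction of short side
    yaw=ang if w<h else ang+90
    yaw=(yaw+90)%180-90
    return np.array([cx,cy])/1000,yaw,(w,h),len(a)
E
python3 - <<'E'
from h import *
q=np.load("pics/h.npz")['P'].reshape(-1,3)
for n,xy in (("G1",(.455,-.1)),("G2",(.4,.33)),("G3",(.56,.37)),("purple",(.4,.2))): print(n,topface(q,np.array(xy)))
for n,f in (("side",0),("scene",0)):
    q=np.load(f"pics/{n}0.npz")['P'].reshape(-1,3)
    for k,xy in (("G1",(.455,-.1)),("G2",(.4,.33)),("G3",(.56,.37))): print(n,k,topface(q,np.array(xy)))
for k,v in PK.items():
    for a in (FY,FY+np.pi):
        for h in (.04,.15):
            r=ctrl.ik([*v,h],down(a));print(k,round(a,1),h,None if r is None else np.round(r,2))
for xy,a in (((.455,-.1),0),((.4,.33),0),((.56,.37),0)):
    for b in (0,np.pi): 
        r=ctrl.ik([*xy,.03],down(b));print(xy,b,None if r is None else np.round(r,2))
E
```

```text
G1 (array([ 0.46645163, -0.09464146]), -8.414779663085938, (60.722412109375, 42.85567855834961), 2333)
G2 (array([0.42451437, 0.38218304]), 51.06847381591797, (38.50641632080078, 43.749969482421875), 1142)
G3 (array([0.57349133, 0.37539725]), -20.248329162597656, (60.854488372802734, 42.89195251464844), 2953)
purple (array([0.39357043, 0.21100912]), -12.635322570800781, (59.612186431884766, 43.74348831176758), 2048)
side G1 (array([ 0.46488757, -0.0959547 ]), -8.147132873535156, (61.89076232910156, 41.9227180480957), 378)
side G2 (array([0.40524307, 0.33362598]), -28.34161376953125, (58.92023468017578, 46.61672592163086), 156)
side G3 (array([0.57073822, 0.37303586]), -21.1595458984375, (61.83530807495117, 42.02665710449219), 141)
scene G1 (array([ 0.46283319, -0.09730774]), -6.623046875, (58.91450500488281, 43.655296325683594), 239)
scene G2 (array([0.40442813, 0.32984003]), -25.51806640625, (58.65821838378906, 42.70751953125), 159)
scene G3 (array([0.56759521, 0.35035977]), 75.90650177001953, (18.05933952331543, 32.19416427612305), 36)
A -0.1 0.04 [-0.82  1.07  1.14  1.55 -1.02  1.
[... 543 characters left out ...]
82 -0.37  0.7   1.45]
C 3.0 0.15 [-0.66  0.56  0.46  1.72 -0.3   0.93  1.39]
D -0.1 0.04 [-0.81  0.93  1.13  1.92 -1.03  1.01 -0.87]
D -0.1 0.15 [-0.88  0.82  1.27  1.81 -0.85  1.19 -1.  ]
D 3.0 0.04 [-0.43  0.65  0.35  1.92 -0.36  0.63  1.62]
D 3.0 0.15 [-0.5   0.51  0.46  1.81 -0.28  0.88  1.55]
(0.455, -0.1) 0 [-0.43  0.79  0.98  2.16 -1.01  0.77 -0.33]
(0.455, -0.1) 3.141592653589793 [ 0.1   0.56  0.09  2.15 -0.11  0.44  1.85]
(0.4, 0.33) 0 [-1.36  0.9   1.1   2.02 -1.05  0.94 -1.24]
(0.4, 0.33) 3.141592653589793 [-0.85  0.61  0.17  2.02 -0.2   0.53  1.03]
(0.56, 0.37) 0 [-1.15  1.08  1.15  1.6  -1.05  1.19 -1.33]
(0.56, 0.37) 3.141592653589793 [-0.38  0.8  -0.44  1.59  0.41  0.85  0.6 ]
```

```bash
cat >> h.py <<'E'
def walls(q):
    f=(q[:,2]>.0195)&(q[:,2]<.0245)&(abs(q[:,0]-.605)<.13)&(abs(q[:,1]-.135)<.13)
    a=q[f]
    ij=((np.array([.76,.28])-a[:,:2])*2000).astype(int).clip(0,599);img=np.zeros((600,600),np.uint8);img[ij[:,0],ij[:,1]]=255
    n,l,st,ce=cv2.connectedComponentsWithStats(cv2.dilate(img,np.ones((5,5))))
    lab=l[ij[:,0],ij[:,1]];out=[]
    for k in range(1,n):
        pts=a[lab==k]
        if len(pts)<25: continue
        r=cv2.minAreaRect(pts[:,:2].astype(np.float32)*1000);out.append((np.array(r[0])/1000,max(r[1]),len(pts)))
    return out
E
python3 - <<'E'
from h import *
ctrl.movep([.61,.13,.28],down(FY+np.pi))
s=get_state();print(s['time'],s['tcp_pos'],np.round(s['qpos'],2))
p,d,M,R,t=grab("wrist");P=cloud(d,M,R,t);cv2.imwrite("pics/i.png",p);np.savez("pics/i.npz",p=p,P=P,M=M,R=R,t=t)
q=P.reshape(-1,3)
for w in walls(q): print(np.round(w[0],4),np.round(w[1],1),w[2])
for n,xy in (("G1",(.46,-.095)),("G2",(.4,.33)),("G3",(.57,.37))): print(n,topface(q,np.array(xy)))
p,d,M,R,t=grab("side");cv2.imwrite("pics/i2.png",p)
E
```

```text
16.875 [0.60994732 0.12983507 0.27985531] [-0.54  0.51  0.5   1.43 -0.25  1.27  1.44]
[0.6879 0.179 ] 43.4 243
[0.6764 0.075 ] 43.6 235
[0.6653 0.2178] 25.9 134
[0.6576 0.1463] 25.6 118
[0.6542 0.1135] 26.2 110
[0.6462 0.0423] 25.5 138
[0.6365 0.2054] 13.4 59
[0.6321 0.1642] 13.4 64
[0.6254 0.1017] 13.0 56
[0.621  0.0598] 13.9 59
[0.585  0.1903] 43.9 288
[0.5739 0.0858] 43.4 267
[0.5619 0.2292] 24.8 171
[0.5543 0.1577] 24.8 143
[0.5508 0.1248] 24.8 156
[0.5432 0.0531] 24.8 173
[0.5334 0.2167] 13.8 86
[0.5285 0.1751] 13.8 90
[0.5223 0.1126] 13.9 94
[0.5179 0.0709] 13.9 98
G1 (array([ 0.4665914 , -0.09242604]), -8.744972229003906, (59.00716781616211, 42.25318908691406), 3685)
G2 None
G3 (array([0.57332678, 0.37575409]), -20.104942321777344, (60.765560150146484, 42.213844299316406), 3564)
```

View pics/i.png

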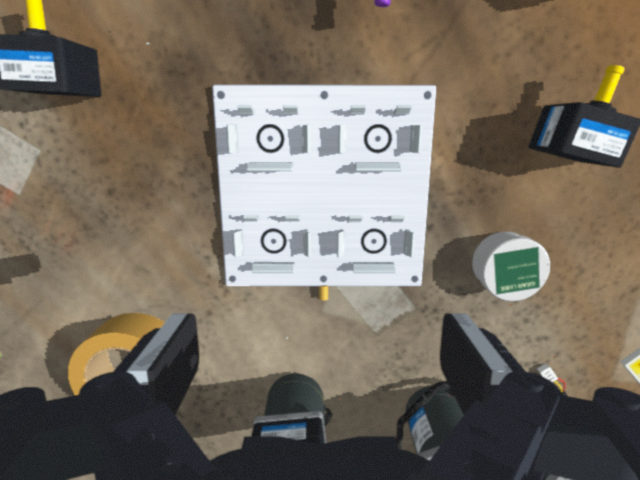

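View pics/i2.png

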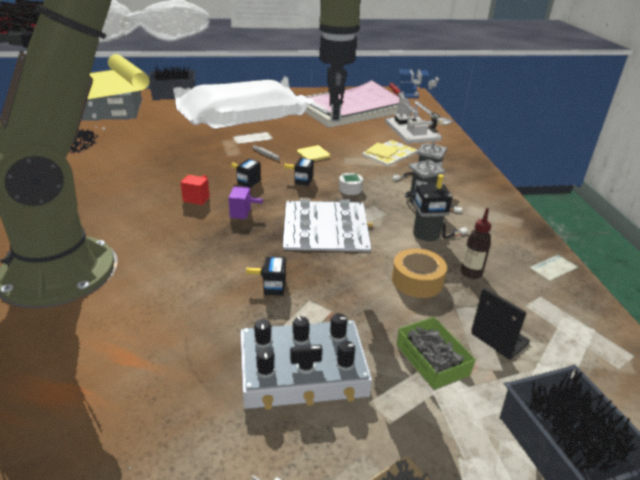

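The fixture fit repeats to within 0.8 mm from the opposite yaw. G2 has moved, at side (248,172) against (245,178) before, so I'll re-look before grasping it. G1 goes first.

```bash
cat >> h.py <<'E'
PK={'A':(.6613,.1816),'B':(.6500,.0774),'C':(.5580,.1928),'D':(.5470,.0884)}
def look(xy,yawdeg,z=.23):
    """hover so that the object lies in view, measure top face"""
    o=down(np.radians(yawdeg)+np.pi)
    ctrl.movep([*xy,z],o)
    p,d,M,R,t=grab("wrist");q=cloud(d,M,R,t).reshape(-1,3)
    return topface(q,np.array(xy)),p
def st(msg=""):
    s=get_state();print(msg,round(s['time'],2),np.round(s['tcp_pos'],4),"F",np.round(s['contact_force'],1),"T",np.round(s['wrist_torque'],2),"w",round(s['width'],4))
E
python3 - <<'E'
from h import *
r,p=look((.466,-.093),-8.6);print(r);cv2.imwrite("pics/j.png",p);st()
E
```

```text
(array([ 0.46594394, -0.09414883]), -8.425018310546875, (59.76773452758789, 41.785423278808594), 4003)
 18.07 [ 0.4675 -0.0917  0.2302] F [ 0.2 -0.2 -0.5] T [ 0.01  0.02 -0.01] w 0.0856
```

View pics/j.png

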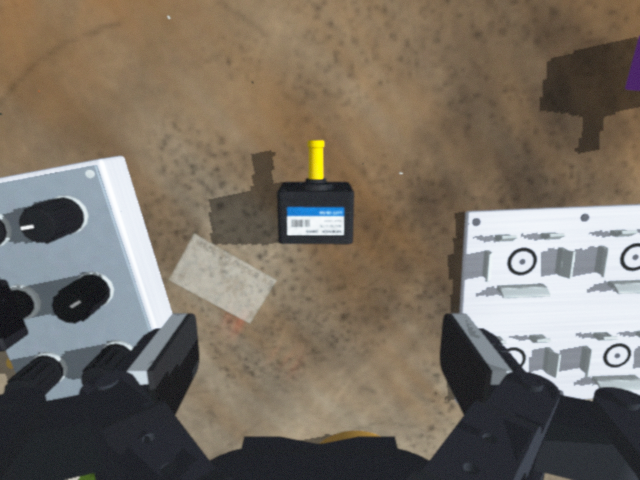

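```bash
sed -i 's/    ctrl.movep(\[\*xy,z\],o)/    ctrl.movep([*xy,z],o);ctrl.pause(.3)/' h.py; cat >> h.py <<'E'
def pick(xy,yawdeg,force=60):
    o=down(np.radians(yawdeg)+np.pi)
    ctrl.movel([*xy,.09],o);ctrl.movel([*xy,.028],o,max_speed=.08);st("down")
    ctrl.close_gripper(force=force);st("closed")
    ctrl.movel([*xy,.05],o,max_speed=.08);ctrl.movel([*xy,.14],o);st("up")
E
python3 - <<'E'
from h import *
r,p=look((.466,-.0935),-8.4,.2);print(r);st()
pick(r[0],r[1])
p,d,M,R,t=grab("wrist");cv2.imwrite("pics/k.png",p)
E
```

```text
(array([ 0.46591211, -0.09414833]), -8.510330200195312, (59.722896575927734, 41.92351531982422), 4786)
 18.68 [ 0.4664 -0.0935  0.2006] F [ 1.2 -0.4  0.6] T [0.01 0.03 0.06] w 0.0852
down 20.48 [ 0.4662 -0.0943  0.0283] F [0.1 0.  0.5] T [-0.01  0.01 -0.01] w 0.0853
closed 20.85 [ 0.4663 -0.0944  0.0288] F [-1.4  0.1  6.3] T [-0.04  0.29  0.02] w 0.0592
up 22.02 [ 0.4653 -0.0938  0.1392] F [-0.2 -0.3 -5.8] T [-0.02  0.   -0.01] w 0.0586
```

View pics/k.png

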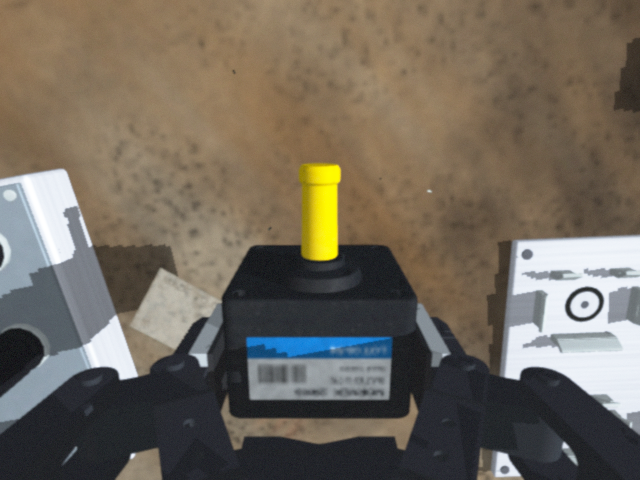

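```bash
cat >> h.py <<'E'
def held():
    s=get_state();Rt=Rq(s['eef_rot']).as_matrix();tt=np.array(s['tcp_pos'])
    p,d,M,R,t=grab("wrist");q=cloud(d,M,R,t).reshape(-1,3);b=(q-tt)@Rt
    m=(abs(b[:,0])<.05)&(abs(b[:,1])<.027)&(abs(b[:,2]+.032)<.004)&(q[:,2]>.08)
    a=b[m];print("held top: z",np.median(a[:,2]).round(4),"x",np.percentile(a[:,0],[1,99]).round(4),cv2.minAreaRect(a[:,:2].astype(np.float32)*1000))
    return p
def carry(k):
    o=down(FY+np.pi);xy=PK[k]
    ctrl.movep([*xy,.16],o);ctrl.pause(.3);held()
    ctrl.movel([*xy,.16],o);ctrl.movel([*xy,.06],o);ctrl.pause(.2);st("above")
    for z in (.05,.046,.042,.039,.037,.0362):
        ctrl.movel([*xy,z],o,max_speed=.04);st("low")
        if abs(get_state()['contact_force'][2]+5)>15: print("STOP");return
E
python3 - <<'E'
from h import *
p=held()
carry('B')
p,d,M,R,t=grab("side");cv2.imwrite("pics/l.png",cv2.resize(p[140:290,220:420],None,fx=4,fy=4))
p,d,M,R,t=grab("wrist");cv2.imwrite("pics/l2.png",p)
E
```

```text
held top: z -0.0314 x [-0.0199  0.0213] ((0.35943031311035156, 0.0024127960205078125), (43.13533020019531, 53.99811935424805), 0.01649824157357216)
held top: z -0.0313 x [-0.0201  0.0213] ((-0.06105804443359375, -0.002834320068359375), (43.98049545288086, 53.993709564208984), 0.012498059310019016)
above 24.73 [0.6507 0.0774 0.0612] F [-0.1 -0.  -5.1] T [-0.02 -0.02  0.03] w 0.0588
low 25.13 [0.6496 0.0774 0.0495] F [-0.3  0.5 -5.1] T [-0.02  0.   -0.03] w 0.059
low 25.38 [0.6497 0.0774 0.0456] F [ 0.8  0.4 -4.7] T [-0.07 -0.02  0.02] w 0.0591
low 25.63 [0.6498 0.0774 0.0416] F [-0.8 -0.1 -4.1] T [0.02 0.06 0.01] w 0.059
low 25.88 [0.6498 0.0774 0.0388] F [ 0.8 -0.1 -6. ] T [ 0.01 -0.   -0.03] w 0.0591
low 26.13 [0.65   0.0774 0.037 ] F [ 0.1  0.4 -6. ] T [ 0.03 -0.04 -0.02] w 0.0593
low 26.38 [0.65   0.0774 0.0369] F [-3.  -0.3  4. ] T [-0.01  0.7  -0.02] w 0.059
```

View pics/l.png

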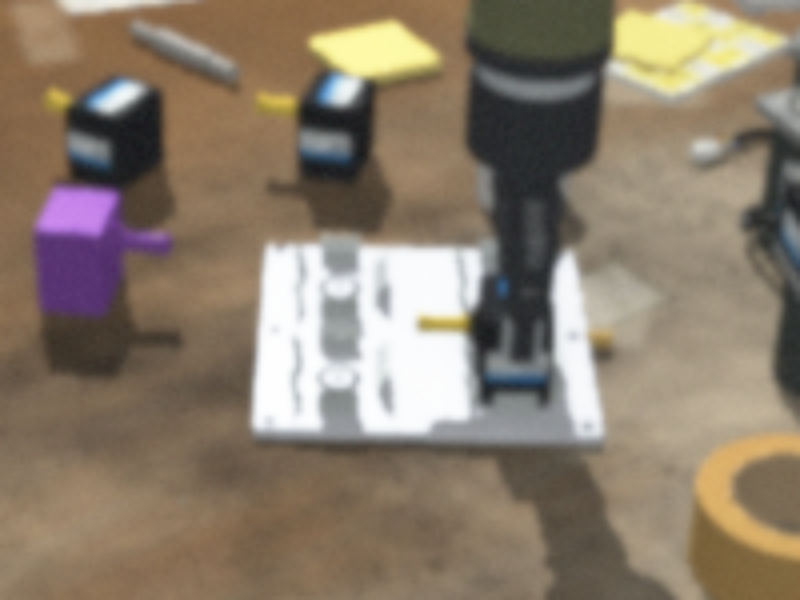

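View pics/l2.png

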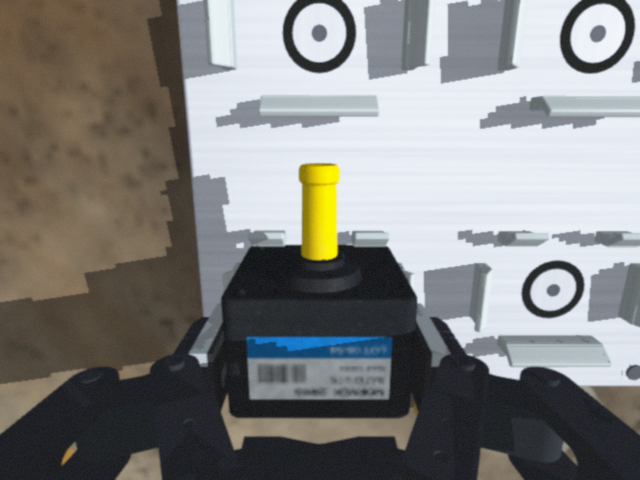

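It slid in freely and made floor contact at the expected height. Releasing now; after checking it I'll go and look at G2.

```bash
cat >> h.py <<'E'
def release(k):
    ctrl.ungrasp();st("open");xy=PK[k];o=down(FY+np.pi)
    ctrl.movel([*xy,.06],o,max_speed=.08);ctrl.movel([*xy,.24],o);ctrl.pause(.2)
    return check()
def check():
    p,d,M,R,t=grab("wrist");q=cloud(d,M,R,t).reshape(-1,3)
    for k,xy in PK.items():
        m=(abs(q[:,0]-xy[0])<.03)&(abs(q[:,1]-xy[1])<.035)&(q[:,2]>.05)&(q[:,2]<.10)
        if m.sum()<800: print(k,"empty/unseen",m.sum());continue
        a=q[m];zm=np.median(a[:,2]);a=a[abs(a[:,2]-zm)<.004]
        r=cv2.minAreaRect(a[:,:2].astype(np.float32)*1000);A=np.c_[a[:,:2],np.ones(len(a))]
        n=np.linalg.lstsq(A,a[:,2],rcond=None)[0]
        print(k,"top z",zm.round(4),"dxy mm",np.round(np.array(r[0])-1000*np.array(xy),1),np.round(r[1],1),"ang",round(r[2],1),"tilt",np.round(n[:2],3))
    return p
E
python3 - <<'E'
from h import *
p=release('B');cv2.imwrite("pics/m.png",p)
s,d,M,R,t=grab("side");P=cloud(d,M,R,t).reshape(-1,3)
for m in models.masks_of("side","gearhead_1"):
    a=P[m['mask'].ravel()];a=a[a[:,2]>.01];print(round(m['p'],2),np.round(m['point']),np.median(a,0).round(3))
print(topface(P,np.array([.41,.345])),topface(P,np.array([.57,.37])))
E
```

```text
open 26.87 [0.6503 0.0774 0.0362] F [-0.1 -0.1  0.6] T [ 0.01 -0.03 -0.02] w 0.0857
A empty/unseen 0
B top z 0.068 dxy mm [0.  0.4] [59.9 42.5] ang 83.8 tilt [ 0.005 -0.   ]
C empty/unseen 0
D empty/unseen 0
0.96 [240. 202.] [0.394 0.188 0.046]
0.91 [347. 224.] [0.641 0.052 0.054]
0.83 [252. 174.] [0.415 0.358 0.042]
0.61 [302. 167.] [0.567 0.354 0.044]
0.61 [433. 353.] [ 0.731 -0.332  0.034]
0.6 [197. 187.] [0.277 0.273 0.044]
(array([0.41545508, 0.37140332]), -36.18718719482422, (61.357093811035156, 43.908756256103516), 137) (array([0.56997937, 0.37041516]), -20.64160919189453, (58.62250900268555, 42.228946685791016), 135)
```

View pics/m.png

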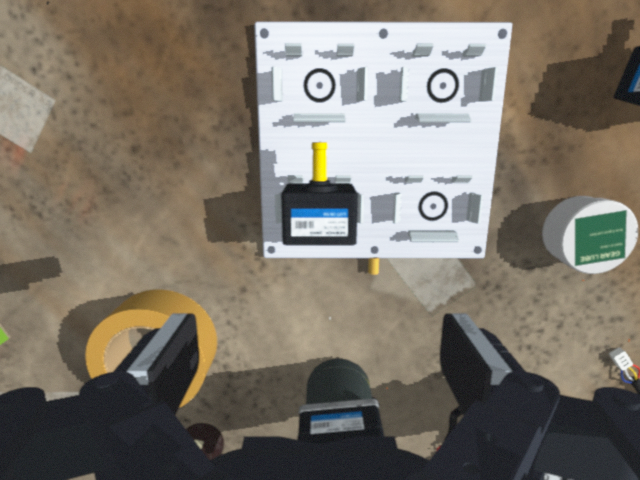

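G1 is seated in B: offset 0.4 mm, top at 68 mm, no tilt, shaft over the notch. G3 goes into A next.

```bash
python3 - <<'E'
from h import *
r,p=look((.573,.374),-20.3,.2);print(r);st();cv2.imwrite("pics/n.png",p)
if r and abs(max(r[2])-60)<2.5 and abs(min(r[2])-42)<2.5:
    pick(r[0],r[1]);carry('A')
p,d,M,R,t=grab("wrist");cv2.imwrite("pics/n2.png",p)
E
```

```text
(array([0.57372443, 0.37630545]), -20.18450927734375, (59.80379104614258, 42.553382873535156), 4832)
 30.55 [0.5734 0.3733 0.2002] F [ 0.  -0.3  0.7] T [-0.02  0.05  0.  ] w 0.0853
down 32.36 [0.5742 0.3764 0.0284] F [-0.1 -0.1  0.1] T [ 0.02 -0.01 -0.06] w 0.0857
closed 32.72 [0.5742 0.3762 0.029 ] F [-1.1 -0.7  5.5] T [-0.45  0.23 -0.12] w 0.0592
up 33.89 [0.5729 0.3762 0.1389] F [-0.7  0.3 -5.1] T [-0.02  0.01 -0.02] w 0.0591
held top: z -0.0312 x [-0.0194  0.0216] ((0.3587322235107422, -0.0008220672607421875), (54.005210876464844, 43.60658264160156), 89.97837829589844)
above 36.38 [0.662  0.1817 0.0613] F [-0.  -0.3 -5.4] T [ 0.01 -0.   -0.02] w 0.059
low 36.77 [0.661  0.1815 0.0495] F [-0.4 -1.3 -5.2] T [-0.01 -0.04  0.03] w 0.059
low 37.02 [0.6611 0.1816 0.0457] F [ 0.9 -0.4 -4.5] T [0.01 0.03 0.  ] w 0.059
low 37.27 [0.661  0.1816 0.0416] F [ 0.  -0.2 -5.9] T [ 0.04 -0.    0.01] w 0.0588
low 37.52 [0.6611 0.1816 0.0388] F [ 0.2  0.1 -4.8] T [ 0.01 -0.01  0.  ] w 0.0593
low 37.77 [0.6614 0.1816 0.037 ] F [ 0.7 -0.2 -3.9] T [-0.02 -0.04  0.02] w 0.0589
low 38.02 [0.6614 0.1816 0.037 ] F [-3.5  0.4  3.7] T [-0.13  0.6  -0.05] w 0.059
```

View pics/n.png

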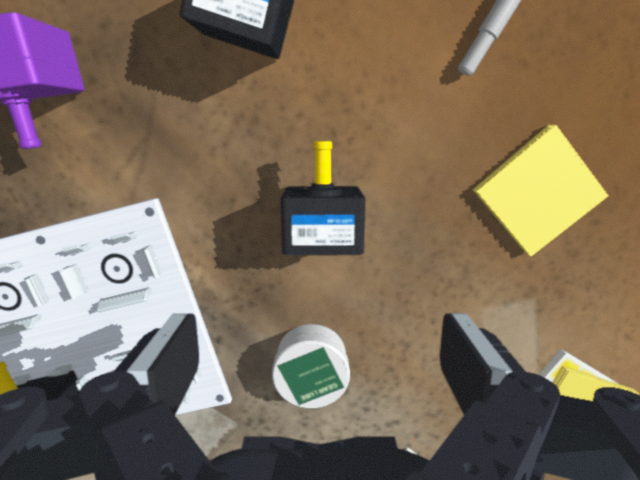

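View pics/n2.png

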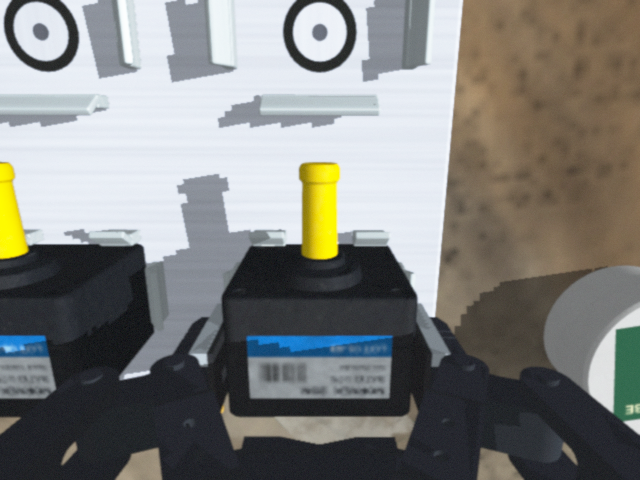

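G3 sits in A between the split walls, with its shaft over the notch at (320,200). Releasing, then measuring G2.

```bash
python3 - <<'E'
from h import *
release('A')
r,p=look((.416,.368),-36,.22);print(r);st();cv2.imwrite("pics/o.png",p);print(np.round(get_state()['qpos'],2))
E
```

```text
open 38.46 [0.6615 0.1816 0.0362] F [ 0.4 -1.   0.1] T [ 0.03 -0.   -0.06] w 0.0853
A top z 0.0681 dxy mm [-0.5  0.6] [59.8 41.6] ang 83.9 tilt [0.01 0.  ]
B top z 0.0679 dxy mm [-0.1  0.5] [60.4 42.3] ang 83.8 tilt [ 0.008 -0.006]
C empty/unseen 0
D empty/unseen 0
(array([0.41740723, 0.37539523]), -37.14187240600586, (59.683624267578125, 42.66844940185547), 4326)
 42.03 [0.4166 0.3675 0.22  ] F [0.8 0.2 0.3] T [ 0.01  0.03 -0.07] w 0.0855
[-1.2   0.48  0.67  1.71 -0.33  1.07  0.52]
```

View pics/o.png

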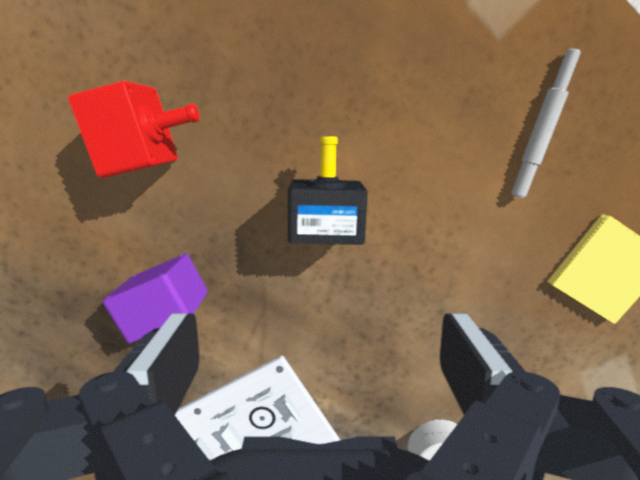

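```bash
python3 - <<'E'
from h import *
r,p=look((.4174,.3745),-37.1,.2);print(r)
if r and abs(max(r[2])-60)<2.5 and abs(min(r[2])-42)<2.5:
    pick(r[0],r[1]);carry('C')
p,d,M,R,t=grab("wrist");cv2.imwrite("pics/q.png",p)
E
```

```text
(array([0.41720102, 0.37533578]), -37.45877456665039, (59.755210876464844, 42.18762969970703), 4796)
down 44.44 [0.4175 0.3754 0.0283] F [0.  0.1 0.2] T [-0.   -0.01 -0.  ] w 0.0854
closed 44.81 [0.4172 0.3753 0.0288] F [-1.6 -1.7  5.7] T [-0.38  0.37 -0.  ] w 0.059
up 45.98 [0.4165 0.3751 0.1391] F [ 0.8 -0.1 -4.3] T [-0.02 -0.01  0.04] w 0.0592
held top: z -0.0314 x [-0.0203  0.0209] ((-0.1784534454345703, 0.0027942657470703125), (54.004703521728516, 43.19960021972656), 89.9755630493164)
above 48.52 [0.5586 0.193  0.0611] F [ 0.4 -0.3 -3.4] T [-0.02 -0.06 -0.02] w 0.0593
low 48.92 [0.5577 0.1927 0.0496] F [ 0.8  0.8 -3.8] T [-0.07 -0.04 -0.02] w 0.0592
low 49.17 [0.5578 0.1927 0.0457] F [ 0.5  0.4 -4.6] T [-0.03  0.01  0.02] w 0.059
low 49.42 [0.5578 0.1927 0.0417] F [-0.   0.6 -4. ] T [ 0.   -0.02  0.  ] w 0.059
low 49.67 [0.5579 0.1928 0.0388] F [ 0.   0.3 -4.2] T [ 0.02 -0.07 -0.  ] w 0.0588
low 49.92 [0.558  0.1928 0.0369] F [-0.4  0.4 -4.3] T [-0.01 -0.02 -0.01] w 0.0592
low 50.17 [0.558  0.1928 0.0368] F [-3.2 -0.1  4.9] T [-0.2   0.57  0.03] w 0.059
```

View pics/q.png

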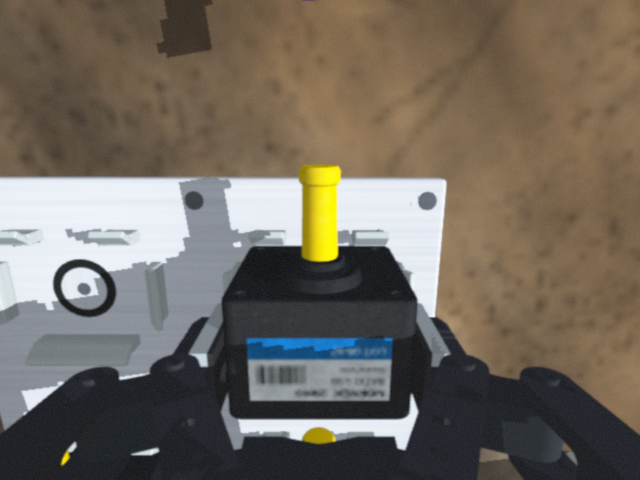

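```bash
python3 - <<'E'
from h import *
release('C')
ctrl.movel([.57,.13,.30],down(FY+np.pi));ctrl.pause(.3);p=check();cv2.imwrite("pics/r.png",p);st()
for n in ("side","scene"):
    s,d,M,R,t=grab(n);P=cloud(d,M,R,t).reshape(-1,3);cv2.imwrite(f"pics/r_{n}.png",s)
    for m in models.masks_of(n,"gearhead_1"):
        a=P[m['mask'].ravel()];a=a[a[:,2]>.01]
        if len(a): print(n,round(m['p'],2),np.round(m['point']),np.median(a,0).round(3))
E
```

```text
open 50.61 [0.5582 0.1928 0.0362] F [-0.  -0.7 -0.5] T [0.02 0.01 0.  ] w 0.0858
A top z 0.068 dxy mm [-0.7  0.6] [59.6 42.8] ang 83.6 tilt [0.016 0.   ]
B top z 0.0674 dxy mm [-1.   0.7] [60.  44.1] ang 84.0 tilt [ 0.02  -0.014]
C top z 0.068 dxy mm [0.3 0.4] [59.8 42. ] ang 84.1 tilt [0.008 0.   ]
D empty/unseen 0
A top z 0.068 dxy mm [-0.7  0.5] [60.  42.5] ang 84.2 tilt [0.011 0.003]
B top z 0.068 dxy mm [-0.2  0.5] [59.1 43. ] ang 83.8 tilt [ 0.012 -0.003]
C top z 0.068 dxy mm [0.4 0.5] [59.8 42.1] ang 84.0 tilt [0.003 0.002]
D empty/unseen 0
 53.74 [0.5698 0.1305 0.2996] F [ 0.4 -0.3 -0.4] T [-0.01 -0.01  0.03] w 0.0859
side 0.98 [239. 204.] [0.394 0.189 0.046]
side 0.93 [350. 224.] [0.641 0.052 0.053]
side 0.58 [304. 198.] [0.552 0.167 0.054]
side 0.56 [199. 189.] [0.277 0.273 0.044]
scene 0.73 [321. 234.] [0.63  0.067 0.053]
scene 0.69 [298. 220.] [0.642 0.17  0.052]
scene 0.67 [237. 261.] [0.378 0.197 0.046]
scene 0.62 [275. 236.] [0.539 0.181 0.052]
scene 0.17 [453. 298.] [ 0.488 -0.361  0.084]
```

View pics/r.png

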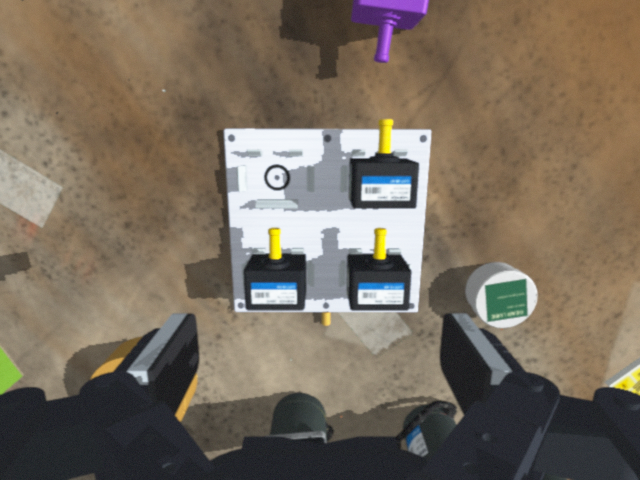

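View pics/r_scene.png

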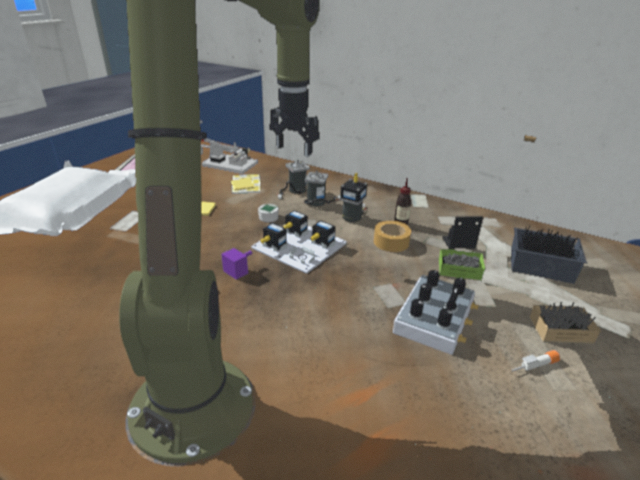

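View pics/r_side.png

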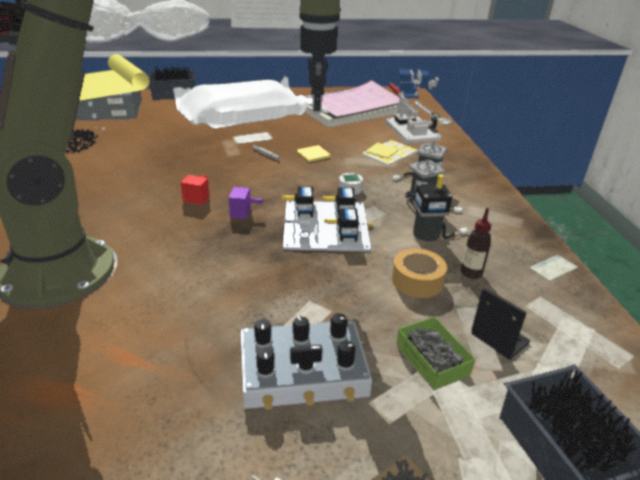

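All three gearheads are seated in A, B and C, and every remaining detection is a purple or red look-alike or already on the fixture, so there is no fourth. Next, the valve back on.

```bash
python3 - <<'E'
from h import *
o=down(np.radians(1.3));xy=[.5032,-.3571]
ctrl.movep([*xy,.25],o);ctrl.pause(.3)
ctrl.movel([*xy,.13],o);ctrl.pause(.2);st()
p,d,M,R,t=grab("wrist");q=cloud(d,M,R,t).reshape(-1,3)
m=(abs(q[:,0]-.5)<.035)&(abs(q[:,1]+.36)<.03)&(q[:,2]>.0866)&(q[:,2]<.092)
a=q[m];print(cv2.minAreaRect(a[:,:2].astype(np.float32)*1000));cv2.imwrite("pics/s.png",p)
ctrl.movel([*xy,.0795],o,max_speed=.05);ctrl.pause(.3);st("low");print(np.round(get_state()['qpos'],2))
E
```

```text
57.19 [ 0.5035 -0.3575  0.1309] F [-0.3 -0.1 -0.5] T [-0.01  0.03  0.01] w 0.0855
((504.41632080078125, -357.14141845703125), (51.17051696777344, 13.406820297241211), 1.850386381149292)
low 58.7 [ 0.5033 -0.3571  0.0797] F [0.3 0.4 0.1] T [-0.02 -0.02  0.01] w 0.0852
[ 0.03  0.89  1.06  1.72 -0.88  1.08 -0.17]
```

View pics/s.png

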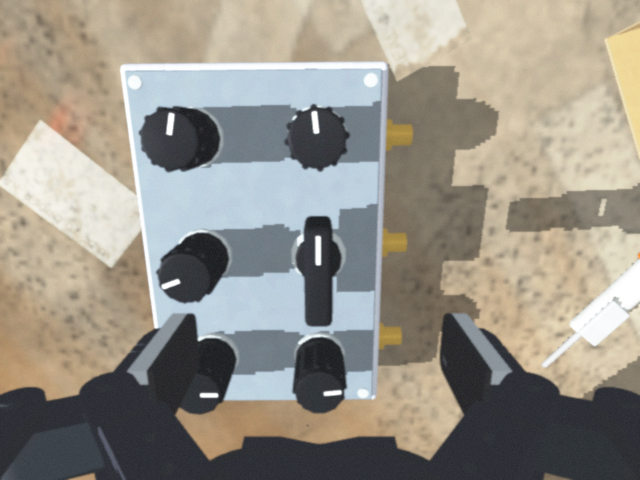

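```bash
python3 - <<'E'
from h import *
xy=[.5032,-.3571]
ctrl.close_gripper(force=40);st("closed")
for deg in (15,30,45,60,75,85,90,94):
    ctrl.movel([*xy,.0795],down(np.radians(deg)));st(deg)
    if abs(get_state()['wrist_torque'][2])>1.2: break
print(np.round(get_state()['qpos'],2))
p,d,M,R,t=grab("side");cv2.imwrite("pics/t.png",cv2.resize(p[250:450,180:440],None,fx=3,fy=3))
E
```

```text
closed 59.35 [ 0.5032 -0.3571  0.0796] F [-1.   0.8  1. ] T [0.18 0.06 0.04] w 0.0129
15 59.74 [ 0.5032 -0.3571  0.0796] F [-0.5  1.9  2.8] T [0.19 0.07 0.02] w 0.0124
30 60.15 [ 0.5032 -0.3571  0.0796] F [-0.2  1.3  3. ] T [0.3  0.13 0.06] w 0.0123
45 60.56 [ 0.5032 -0.3572  0.0796] F [-0.7  1.4  4.8] T [0.31 0.1  0.04] w 0.0125
60 60.97 [ 0.5032 -0.3571  0.0796] F [0.4 2.  5.3] T [0.3  0.08 0.02] w 0.0125
75 61.38 [ 0.5032 -0.3572  0.0796] F [0.2 1.6 5.7] T [0.35 0.07 0.09] w 0.0129
85 61.7 [ 0.5033 -0.3572  0.0796] F [0.3 1.3 6.4] T [0.35 0.14 0.01] w 0.0128
90 61.95 [ 0.5033 -0.3571  0.0796] F [-0.9  2.1  6.7] T [0.37 0.07 0.05] w 0.0127
94 62.2 [ 0.5033 -0.3571  0.0796] F [0.9 1.7 6.7] T [ 0.47 -0.03 -0.51] w 0.0124
[ 0.21  0.73  0.64  1.72 -0.54  0.88  1.14]
```

View pics/t.png

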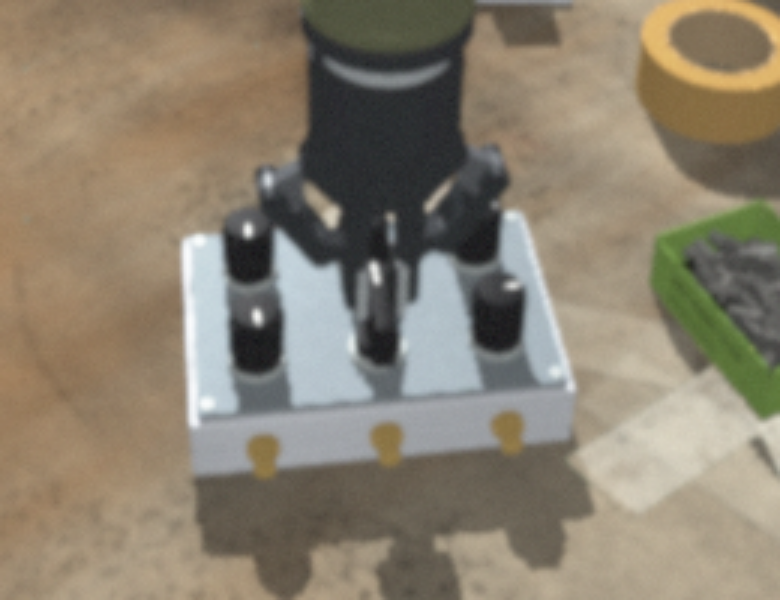

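```bash
python3 - <<'E'
from h import *
xy=[.5032,-.3571];o=down(np.radians(92))
ctrl.pause(.3);ctrl.movel([*xy,.0795],o);ctrl.ungrasp();st("open");ctrl.movel([*xy,.25],o);ctrl.pause(.3);st()
p,d,M,R,t=grab("wrist");q=cloud(d,M,R,t).reshape(-1,3);cv2.imwrite("pics/u.png",p)
m=(abs(q[:,0]-.5)<.03)&(abs(q[:,1]+.36)<.035)&(q[:,2]>.0866)&(q[:,2]<.092)
print(cv2.minAreaRect(q[m][:,:2].astype(np.float32)*1000))
m=(q[:,2]>.0425)&(q[:,2]<.047)&(abs(q[:,0]-.5)<.13)&(abs(q[:,1]+.33)<.1)
print(cv2.minAreaRect(q[m][:,:2].astype(np.float32)*1000))
ctrl.movep([.57,.13,.30],down(FY+np.pi));ctrl.pause(.5);p=check();st();cv2.imwrite("pics/v.png",p)
p,d,M,R,t=grab("side");P=cloud(d,M,R,t);cv2.imwrite("pics/v2.png",p)
for k in ("grease_tin","tape_roll","key_box"):
    for m in models.masks_of("side",k)[:1]: print(k,np.round(m['p'],2),np.round(np.median(P[m['mask']],0),3))
E
```

```text
open 63.5 [ 0.5032 -0.3571  0.0795] F [ 0.9 -0.9 -0.9] T [ 0.02 -0.03  0.01] w 0.0847
 65.08 [ 0.5031 -0.357   0.2496] F [-1.   0.   0.4] T [ 0.03  0.02 -0.05] w 0.0855
((504.5128479003906, -356.5666198730469), (13.368173599243164, 50.82380676269531), 1.286939024925232)
((504.0234375, -323.7900085449219), (202.9407501220703, 136.5956573486328), 2.033348560333252)
A top z 0.068 dxy mm [-0.5  0.6] [59.9 42.4] ang 83.9 tilt [0.012 0.003]
B top z 0.0679 dxy mm [-1.3  0.8] [59.8 44.5] ang 84.6 tilt [ 0.011 -0.005]
C top z 0.068 dxy mm [0.3 0.3] [60. 42.] ang 84.4 tilt [0.006 0.004]
D empty/unseen 0
 67.48 [0.57 0.13 0.3 ] F [-0.4 -0.3 -0. ] T [ 0.01 -0.03  0.04] w 0.0855
grease_tin 0.79 [0.698 0.304 0.034]
tape_roll 0.88 [ 0.768 -0.118  0.036]
key_box 0.96 [ 0.731 -0.334  0.033]
```

View pics/u.png

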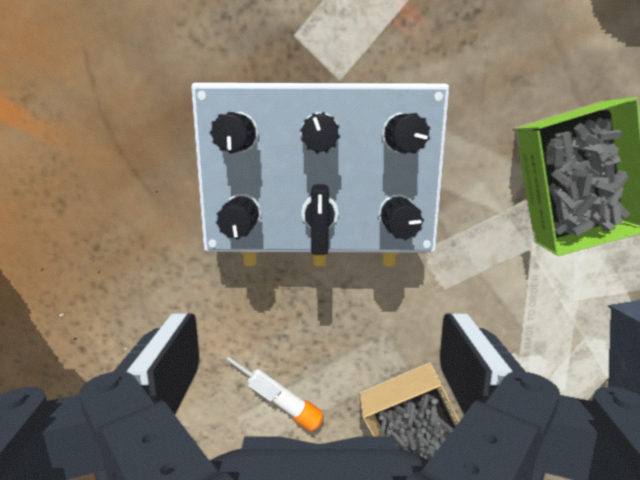

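View pics/v.png

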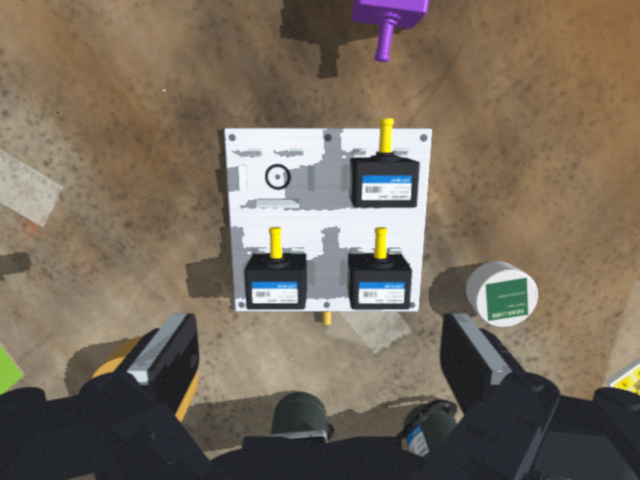

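View pics/v2.png

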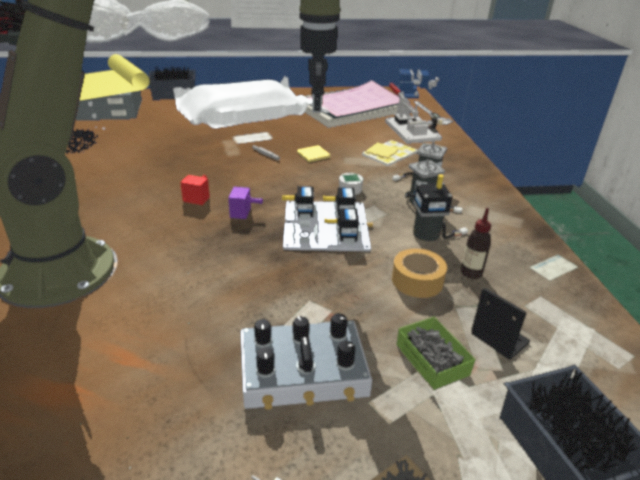

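```bash
python3 -c "
from station import ticket
print(ticket.close_job())"
```

```text
the job is handed in; nothing more can be done
None
```

The job is done and handed in at about 67 s on the robot's clock; `close_job` reports no verdict. I turned the valve fully off against its stop, seated all three gearheads found (pockets A, B and C in my naming, D left empty), then turned the same valve fully on.

**Last checks:**
- **Valve:** the bar measures about 89° from the panel's x axis (about 1.56 rad), and the wrist torque showed it reaching the stop.
- **Gearheads:** all three are let go, with tops at 68 mm, the seated height. Each is within about 1.5 mm of its pocket centre, within about 1° in yaw and tilted no more than 0.013, shafts over the notches. Pocket B's last offset of -1.3 mm in x is the noisiest; the view before gave -0.2 mm.
- **Knobs and bystanders:** the knobs' pointer marks look the same as at the start, and no contact showed in the force readings. The tape roll and carton measure within 1 mm of their start positions. The tin's point differs by 3–5 mm between views, probably because different parts of it were visible; the arm never came near it.
- **Disagreements:** the wrist camera read the valve about 1.5 mm farther in x than where the gripper closed on it. One gearhead was knocked about 4 cm aside early on, so I measured it again before picking it up.

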